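# Hang a rinsed tube sleeve on the slanted drying peg

## Task

Pick up the taller of the two dark grey tube sleeves and hang it mouth-down on the slanted peg of the drying stand: slide it on along the peg, push it gently past the grip of the sprung keepers and on until it is fully home against the clamp collar, with the white seat ring pushed in, then let go. Do not force it: never press with more than about 20 newtons. Leave the short sleeve, the jar, the beaker and the vial where they stand.

Things in the scene. Friction and masses are not known exactly. Their poses are not given: they have to be found in the camera images.
- tall_sleeve: taller dark grey plastic tube sleeve (thick-walled cylinder closed at one end), 0.08 to 0.16 kg, outside diameter 40 mm, 95 mm tall, standing mouth-down. Origin: centre of its open mouth (underside); +z runs along its axis to the closed end. Bore 22 mm wide, 83 mm deep from the mouth. Any turn about its axis is alike; grip it round the outside near the closed end
- short_sleeve: a shorter sleeve of the same colour and diameter, 62 mm tall, too shallow for this peg; it stays where it stands. Origin: centre of its underside
- stand: drying stand, fixed: grey base plate 150 x 100 x 12 mm with a tilted block carrying a steel peg. Origin: centre of the base's underside, z up. The peg leans 30 deg (0.524 rad) from vertical towards the stand's own -x (roughly to the robot): its axis, foot to tip, is (-0.5, 0, 0.866) in the stand's frame
- peg_tip (a point): centre of the peg's tip, on its axis, 137 mm above the table. Peg: 18 mm diameter, 100 mm long, tapered over the last 12 mm
- seat (a joint): white sprung ring (30 mm outside) in the upper face of the black rubber-sprung clamp collar (40 mm outside; gives 1 mm per 8 N) low on the peg: 0 = 4 mm proud, 0.004 = pushed flush, as when the sleeve's mouth is home on the collar. Its spring is soft (under 2 N). The collar's upper face lies anywhere from 58 to 78 mm below the peg's tip along the peg, not measured: find it by feel
- jar: white round jar, 44 mm wide, 78 mm tall, stays. Origin: centre of its underside
- small_beaker: clear glass beaker, 79 x 72 x 88 mm, stays. Origin: centre of its underside
- vial: small capped vial, 32 mm wide, 74 mm tall, stays. Origin: centre of its underside
- keepers (a point): point on the peg's axis 28 mm below the tip, midway between two sprung steel strips (each 34 mm long, along the peg) on the peg's sides (stand's +y and -y). Pushing the sleeve over them takes roughly 2 to 8 N; they then hold the sleeve by friction, so it neither falls home nor slides off by itself
There are look-alikes about, which are no part of the job. Leave any green or orange look-alike of the tall_sleeve alone.

How it is judged:
By the outcome, as a careful person would: the job done as asked, in the order asked, and still so for the second after the job is handed in, with the robot touching nothing.
It also fails if it takes over 72 s, if anything falls off the work surface, if the arm or the gripper's body presses on something with over 40 N, if the wrist force passes 120 N, or if a joint passes its speed limit or range.

## Robot

A 6-joint arm with a two-finger parallel gripper is mounted at the origin on a cart in front of the work surface, level with it; the furniture and walls round the work are solid. World frame = base frame: x ahead of the robot, y to its left, z up, the work surface at z = 0. Lengths are in m, angles in degrees, forces in N, time in s.
With the tool pointing down it reaches from about 0.375 to 0.9 m from the base axis. Payload 3.1 kg.
Tool frame: the origin (TCP) lies midway between the tips of the shut fingers; the grasp point (between the pads) lies 19 mm behind it; z points along the fingers, y is the direction in which the jaws open and shut (so a half turn about z gives the same grasp; the last joint's range is limited). The gripper opens to 87 mm and grips with 3 to 60 N. Pads are 19 mm wide; open, the fingers measure 117 mm over their backs; the gripper's body (75 mm by 190 mm) begins 51 mm behind the grasp point.
Start: joints at [-82.191, 30.224, 82.088, -0, 67.689, -10.227], TCP at [0.194, -0.594, 0.223] pointing down, gripper open.
Joint ranges: [-176.69, 176.69], [-43.24, 126.21], [12.49, 139.97], [-82, 262], [0, 151.66], [-163.58, 163.58]. Speed limits (degrees/s): [159.86, 159.86, 180, 180, 180, 180].

## Interface

Orientations are given as a 3x3 rotation matrix whose columns are the frame's x, y, z axes.
In Python, from rig import status, vision, bot, models gives the robot as it stands.
- The arm moves only by the tool send_rows, never from a script. Its argument "moves" is a list of rows, each a list of 7 numbers: the shift along the tool's x, y, z in units of 25 mm (1.0 is 25 mm), then the turn, a rotation vector about the tool's x, y, z in units of 10 degrees (1.0 is 10 degrees), then the closure, from -1 (fully open) to 1 (shut), so that 0 is half open. In form: [[dx, dy, dz, rx, ry, rz, hand], ...]. A call has 1 to 12 rows; each row shifts and turns the commanded pose from where the row before left it, along the tool's axes as they then stand; what a row does not reach is not made up. A row lasts 1/8 s, in which the tool goes at most 62.5 mm and 10.7 degrees, less where a joint would pass 70% of its speed; a pose out of reach is approached as far as the arm can. A call is refused whole if a number of a shift passes 1 or a number of a turn 1, either way. A call with a gripper value outside its range is refused whole. The fingers move at their own pace and stop on an object; the grip force is fixed at half the most. Time passes only in rows, so rows that do not move let the fingers close. It gives the time, the measured TCP pose, the force and the opening at its end, in the units of the state.
- status.read_state(): the state, without advancing time (a new reading comes with each control period).
- vision.capture(name): name is "side" or "top"; returns a dict with "img" (480x640x3 uint8, red, green, blue), "depth" (480x640 float32, m along the optical axis (not along the pixel's ray), 0 where there is no reading), "fx", "fy", "cx", "cy" (pixels), "pose" (4x4, takes a point from camera to world coordinates). Camera axes: x right, y up, looking along -z (the intrinsics and any distortion apply to the point x, -y, -z); pixel columns grow to the right and rows downward; lengths in m; the calibration is good to about 2 mm. A picture is of the moment at which its call begins.
- bot.hand_in(): hands the job in, once; it reports no verdict.
Trained networks look in the newest picture that a camera, given by its name, has taken for a name from the list of things; names that differ only in an ending like _2 or _b are one class to them, and where a whole thing is asked for, a point or a joint stands for the part that bears it (a point fixed in the world has none). Each returns a list of dicts, best first, with "confidence" (0 to 1); they miss things now and then, are a little off and sometimes report something else, mostly with a low value. They report only what shows in the picture. A call takes as long as a camera call. They do not tell look-alikes from the thing itself.
- models.masks_of(camera, name): "mask" (480x640 bool, what is visible of it) and "extent" ([left, top, right, bottom] in pixels, round what is visible of it).
- models.landmark_of(camera, name): "point" ([column, row] in pixels: a listed point, or the origin of a listed thing).
The state is a dict: "time_s": time; "joint_positions": joint angles; "qvel": joint speeds; "tau": joint torques, N m; "position": TCP position; "tcp_rot": TCP orientation; "force": force on the tool from outside, world axes, zero at the start; "moment": the same for the moment, N m; "opening": opening from 0.0 (shut) to 1.0 (fully open).
Only numpy, scipy, OpenCV 4.12 (cv2) and the standard library are available. Lean on these libraries where they do the work, as an engineer would, in place of code of your own. Each camera call takes 0.05 s, during which the arm holds its last target.

## Working session

There is one attempt and no reset: what is moved stays moved. The work goes in short steps, Python scripts to look and compute and a tool call to move; the robot and the scene stay as the last step left them, time stands still between calls to the robot, and variables do not carry over. Pictures are saved under pics/ and viewed, and the job is handed in when it is done.

Besides the shell and the picture viewer there is one more tool, called after ">>>" as name(argument=value, ...), one argument or row to a line, values as JSON. send_rows: Moves the arm, as the interface text tells. Its arguments: {"type":"object","properties":{"moves":{"type":"array"}},"required":["moves"]}

```bash
mkdir -p pics; ls
python3 - <<'E'
from rig import status, vision, bot, models
import cv2
print(status.read_state())
for n in ["side","top"]:
    c=vision.capture(n)
    cv2.imwrite(f"pics/{n}0.png",c["img"][:,:,::-1])
    print(n,c["fx"],c["fy"],c["cx"],c["cy"],c["pose"],[k for k in c])
E
```

```text
pics
{'time_s': 0.0, 'joint_positions': array([-8.21908376e+01,  3.02774110e+01,  8.21545611e+01, -1.19183729e-03,
        6.76876686e+01, -1.02285593e+01]), 'qvel': array([ 0.0191454 ,  0.03497786,  0.04092303,  0.05836457, -0.0393609 ,
        0.03513181]), 'tau': array([-2.86182032e-03, -4.40048003e+01, -1.76588827e+01,  6.34000800e-02,
        5.84216136e-02, -1.52176181e-04]), 'position': array([ 0.19343851, -0.59356798,  0.22159842]), 'tcp_rot': array([[ 9.50850465e-01,  3.09650289e-01, -3.02786925e-04],
       [ 3.09650237e-01, -9.50848285e-01,  2.06614119e-03],
       [ 3.51876789e-04, -2.05834936e-03, -9.99997820e-01]]), 'force': array([-0.19923386,  0.65938027,  0.36619976]), 'moment': array([-0.02726326, -0.03525944, -0.00483805]), 'opening': 0.9984757801068511}
side 539.59862368332 539.59862368332 319.7079564530499 245.06171467969892 [[-0.95992258  0.14319062 -0.24092547  0.31199489]
 [-0.28008657 -0.45942713  0.84289871  0.96058099]
 [ 0.01000749  0.87659749  0.48112025  0.67555043]
 [ 0.          0.          0.          1.        ]] ['img', 'depth', 'fx', 'fy', 'cx', 'cy', 'pose']
top 490.78623958228144 490.78623958228144 317.2127906984532 240.20000043919515 [[ 0.00483123  0.99153564 -0.1297449   0.39616089]
 [-0.9998028   0.00728871  0.0184727   0.01694092]
 [ 0.01926201  0.12963007  0.99137532  1.41644643]
 [ 0.          0.          0.          1.        ]] ['img', 'depth', 'fx', 'fy', 'cx', 'cy', 'pose']
```

View pics/side0.png

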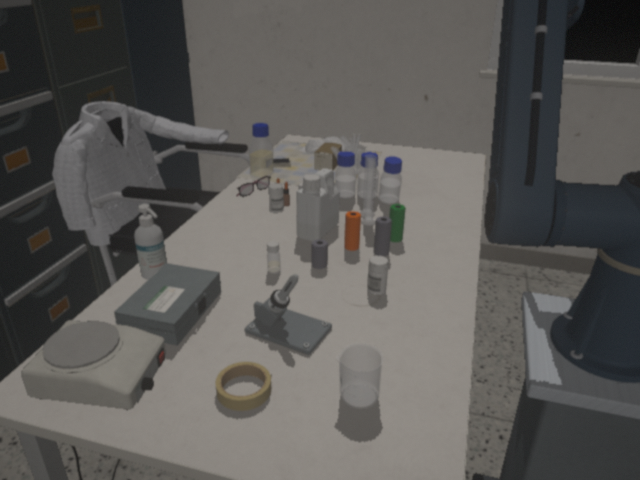

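View pics/top0.png

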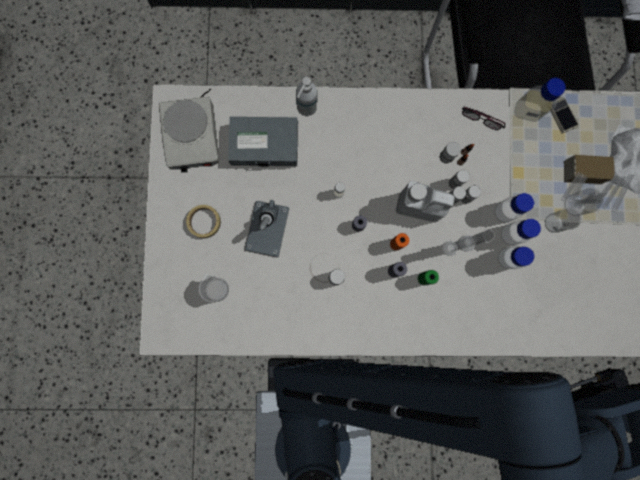

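The side view shows the grey tall sleeve at about (382,237), the grey short one at (319,255), the orange look-alike at (352,231), green at (397,222), and the stand at (285,320). In the top view the grey sleeves are at about (398,269) and (358,223). Next I'll measure them.

```bash
cat > h.py <<'E'
from rig import status, vision, bot, models
import cv2, numpy as np
def ray(c,u,v):
    d=np.array([(u-c["cx"])/c["fx"],-(v-c["cy"])/c["fy"],-1.0])
    R=c["pose"][:3,:3]; return c["pose"][:3,3], R@d
def at_z(c,u,v,z):
    o,d=ray(c,u,v); return o+d*(z-o[2])/d[2]
def cloud(c,m=None):
    v,u=np.nonzero((c["depth"]>0)&(m if m is not None else True))
    z=c["depth"][v,u]
    P=np.stack([(u-c["cx"])/c["fx"]*z,-(v-c["cy"])/c["fy"]*z,-z],1)
    return P@c["pose"][:3,:3].T+c["pose"][:3,3]
def proj(c,P):
    p=(np.asarray(P)-c["pose"][:3,3])@c["pose"][:3,:3]
    return np.array([c["cx"]+c["fx"]*p[...,0]/-p[...,2],c["cy"]-c["fy"]*p[...,1]/-p[...,2]]).T
def tri(c1,p1,c2,p2):
    o1,d1=ray(c1,*p1);o2,d2=ray(c2,*p2)
    d1/=np.linalg.norm(d1);d2/=np.linalg.norm(d2)
    s=np.linalg.lstsq(np.stack([d1,-d2],1),o2-o1,rcond=None)[0]
    a=o1+s[0]*d1;b=o2+s[1]*d2
    return (a+b)/2,np.linalg.norm(a-b)
E
python3 - <<'E'
from h import *
np.set_printoptions(precision=4,suppress=True)
C={n:vision.capture(n) for n in ["side","top"]}
for n,c in C.items():
    im=c["img"].copy()
    for k in ["tall_sleeve","short_sleeve","stand","jar","small_beaker","vial"]:
        for r in models.masks_of(n,k)[:5]:
            P=cloud(c,r["mask"])
            print(n,k,round(r["confidence"],2),r["extent"],np.median(P,0) if len(P) else None, np.percentile(P[:,2],[2,98]) if len(P) else None, r["mask"].sum())
        for r in models.landmark_of(n,k)[:4]: print("   lm",r)
    for k in ["peg_tip","keepers","seat"]:
        for r in models.landmark_of(n,k)[:3]: print("   ",k,r)
    for nm,(x,y,w,h) in {"sl":(300,190,120,90) if n=="side" else (330,200,120,90),"st":(230,260,120,100) if n=="side" else (225,185,90,80)}.items():
        cv2.imwrite(f"pics/{n}_{nm}.png",cv2.resize(im[y:y+h,x:x+w,::-1],None,fx=6,fy=6,interpolation=cv2.INTER_CUBIC))
E
```

```text
side tall_sleeve 0.89 [375.2, 217.5, 394.3, 258.4] [ 0.4879 -0.2155  0.0526] [0.0003 0.0945] 640
side tall_sleeve 0.82 [342.9, 211.8, 360.5, 251.4] [ 0.5665 -0.2226  0.0537] [0.0019 0.0943] 586
side tall_sleeve 0.66 [387.6, 203.2, 403.0, 244.9] [ 0.4654 -0.3008  0.0609] [0.0023 0.0952] 489
   lm {'point': [395.3, 236.9], 'confidence': 0.95}
   lm {'point': [348.7, 248.9], 'confidence': 0.91}
   lm {'point': [375.3, 287.2], 'confidence': 0.67}
   lm {'point': [380.8, 252.3], 'confidence': 0.64}
side short_sleeve 0.79 [310.3, 242.8, 327.3, 270.2] [ 0.6202 -0.1125  0.0387] [0.002  0.0621] 465
side short_sleeve 0.68 [242.7, 275.6, 333.5, 356.7] [0.6138 0.1493 0.0116] [0.0036 0.1233] 3078
   lm {'point': [321.1, 267.5], 'confidence': 0.73}
side stand 0.62 [240.2, 276.9, 330.2, 354.5] [0.6142 0.1492 0.0115] [0.0017 0.1234] 3188
   lm {'point': [284.8, 330.6], 'confidence': 0.85}
side jar 0.64 [369.4, 254.6, 389.2, 294.2] [ 0.4675 -0.0443  0.0477] [0.0024 0.0776] 697
   lm {'point': [376.5, 287.2], 'confidence': 0.67}
   lm {'point': [285.9, 281.4], 'confidence': 0.29}
side small_beaker 0.85 [336.9, 344.5, 382.1, 406.3] [0.4339 0.2969 0.0551] [0.0079 0.0864] 2412
   lm {'point': [355.6, 393.2], 'confidence': 0.62}
side vial 0.74 [264.2, 243.0, 280.4, 275.1] [ 0.716  -0.0579  0.0404] [-0.0001  0.0734] 402
   lm {'point': [271.2, 271.3], 'confidence': 0.7}
   lm {'point': [352.8, 395.9], 'confidence': 0.34}
    peg_tip {'point': [295.4, 273.2], 'confidence': 0.79}
    keepers {'point': [285.0, 283.8], 'confidence': 0.88}Traceback (most recent call last):
  File "<stdin>", line 12, in <module>
ValueError: it knows: jar, keepers, peg_tip, short_sleeve, small_beaker, stand, tall_sleeve, vial
```

Run:
```python
from h import *
np.set_printoptions(precision=4,suppress=True)
C={n:vision.capture(n) for n in ["side","top"]}
for n,c in C.items():
    im=c["img"].copy()
    if n=="top":
      for k in ["tall_sleeve","short_sleeve","stand","jar","small_beaker","vial"]:
        for r in models.masks_of(n,k)[:5]:
            P=cloud(c,r["mask"])
            print(n,k,round(r["confidence"],2),r["extent"],np.median(P,0) if len(P) else None, np.percentile(P[:,2],[2,98]) if len(P) else None, r["mask"].sum())
        for r in models.landmark_of(n,k)[:4]: print("   lm",r)
    for k in ["peg_tip","keepers"]:
        for r in models.landmark_of(n,k)[:3]:
            print("   ",k,r, at_z(c,*r["point"],0.137 if k=="peg_tip" else .137-.028*.866))
    for nm,(x,y,w,h) in {"sl":(300,190,120,90) if n=="side" else (330,200,120,90),"st":(230,260,120,100) if n=="side" else (225,185,90,80)}.items():
        cv2.imwrite(f"pics/{n}_{nm}.png",cv2.resize(im[y:y+h,x:x+w,::-1],None,fx=6,fy=6,interpolation=cv2.INTER_CUBIC))
    # save
    np.savez(f"{n}.npz",**c)
```

```text
peg_tip {'point': [293.0, 270.7], 'confidence': 0.82} [0.6019 0.1298 0.137 ]
    keepers {'point': [287.9, 282.8], 'confidence': 0.83} [0.61   0.1374 0.1128]
top tall_sleeve 0.75 [387.8, 233.8, 411.5, 252.5] [ 0.5684 -0.2342  0.0911] [-0.003   0.0986] 267
top tall_sleeve 0.7 [390.7, 262.2, 408.4, 279.1] [ 0.4918 -0.2266  0.0918] [0.0064 0.0987] 246
top tall_sleeve 0.52 [417.6, 269.8, 441.9, 286.3] [ 0.4711 -0.3105  0.0906] [0.0076 0.0986] 265
   lm {'point': [423.8, 279.0], 'confidence': 0.67}
   lm {'point': [394.5, 244.4], 'confidence': 0.64}
   lm {'point': [393.7, 270.4], 'confidence': 0.5}
top short_sleeve 0.64 [354.7, 217.7, 369.5, 229.1] [ 0.6232 -0.128   0.0599] [0.0258 0.0677] 169
   lm {'point': [358.4, 224.7], 'confidence': 0.48}
top stand 0.93 [246.0, 200.3, 288.0, 257.1] [0.6084 0.1327 0.0123] [0.0053 0.1257] 1687
top stand 0.63 [197.2, 273.1, 230.4, 301.7] [0.4384 0.2856 0.0131] [-0.0027  0.0888] 683
   lm {'point': [267.8, 229.3], 'confidence': 0.82}
top jar 0.49 [327.0, 267.5, 345.8, 283.3] [ 0.4708 -0.0612  0.0752] [-0.0013  0.0808] 227
top jar 0.37 [389.0, 263.3, 406.5, 279.1] [ 0.4919 -0.2255  0.0919] [0.0044 0.0988] 241
   lm {'point': [334.5, 279.4], 'confidence': 0.57}
top small_beaker 0.83 [198.0, 275.9, 227.9, 302.3] [0.4385 0.2866 0.0084] [-0.0027  0.0883] 598
   lm {'point': [336.0, 278.1], 'confidence': 0.73}
   lm {'point': [339.0, 194.5], 'confidence': 0.5}
    peg_tip {'point': [263.1, 226.4], 'confidence': 0.89} [0.5992 0.1358 0.137 ]
    keepers {'point': [264.9, 222.8], 'confidence': 0.58} [0.6129 0.1334 0.1128]
```

View pics/side_sl.png

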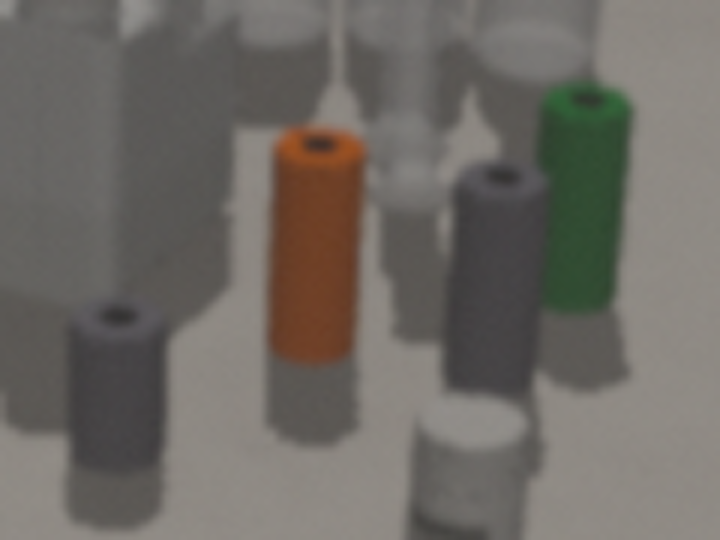

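View pics/side_st.png

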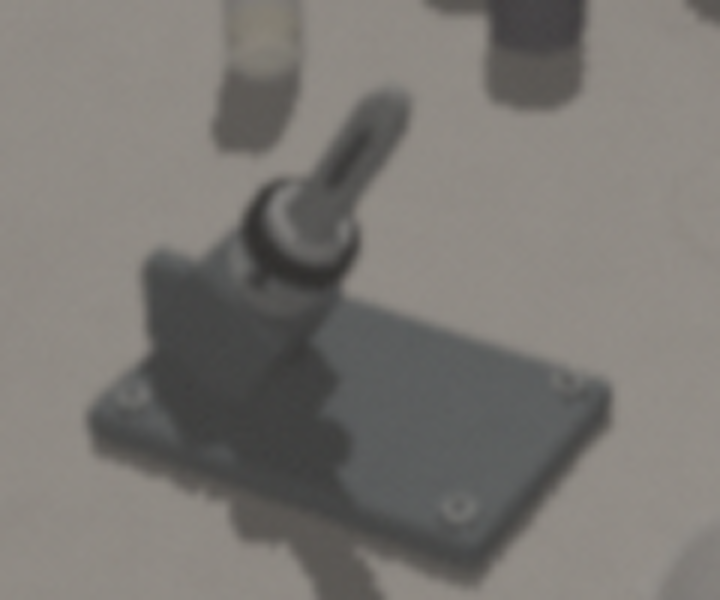

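View pics/top_st.png

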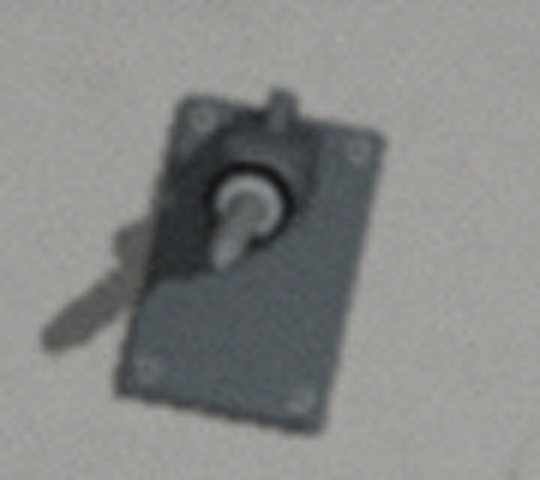

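View pics/top_sl.png

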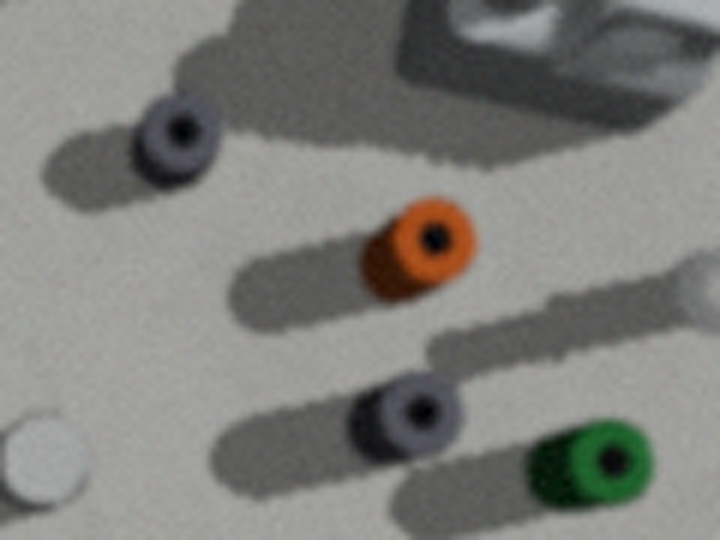

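Run:
```python
from h import *
from scipy.optimize import least_squares
np.set_printoptions(precision=4,suppress=True)
C={n:dict(np.load(n+".npz")) for n in ["side","top"]}
s,t=C["side"],C["top"]
cs=lambda x,y,o:(x/6+o[0]-0.42,y/6+o[1]-0.42)
print("sleeve top", at_z(t,*cs(421,415,(330,200)),.095), at_z(s,*cs(502,177,(300,190)),.095), tri(t,cs(421,415,(330,200)),s,cs(502,177,(300,190))))
print("hole", at_z(t,*cs(423,412,(330,200)),.095))
print("tip", at_z(t,*cs(217,262,(225,185)),.137), at_z(s,*cs(398,95,(230,260)),.137), tri(t,cs(217,262,(225,185)),s,cs(398,95,(230,260))))
# base corners
tc=[at_z(t,*cs(x,y,(225,185)),.012) for x,y in [(185,97),(385,135),(325,432),(117,395)]]
sc=[at_z(s,*cs(x,y,(230,260)),.012) for x,y in [(90,412),(480,558),(610,385)]]
tc=np.array(tc);sc=np.array(sc);print(tc);print(sc)
print(tc.mean(0), [np.linalg.norm(tc[i]-tc[i-1]) for i in range(4)], [np.linalg.norm(sc[i]-sc[i-1]) for i in range(3)])
e=(tc[0]+tc[1]-tc[2]-tc[3]); print("yaw top",np.degrees(np.arctan2(e[1],e[0])))
d=sc[0]-sc[1]; print("yaw side",np.degrees(np.arctan2(d[1],d[0])), (sc[0]+sc[2])/2)
# background depth points on tall sleeve in both views
for n,c in C.items():
    P=cloud(c); 
    m=(np.hypot(P[:,0]-.49,P[:,1]+.227)<.035)&(P[:,2]>.02)
    Q=P[m]
    top=Q[abs(Q[:,2]-.095)<.004]
    print(n,len(Q),len(top),top.mean(0),(top.min(0)+top.max(0))/2)
    side=Q[(Q[:,2]<.085)]
    f=least_squares(lambda p:np.hypot(side[:,0]-p[0],side[:,1]-p[1])-.02,[.49,-.227],loss="soft_l1",f_scale=.002)
    print("  cyl",f.x,len(side),np.sqrt(np.mean(f.fun**2)))
```

```text
sleeve top [ 0.4929 -0.2313  0.095 ] [ 0.4908 -0.2304  0.095 ] (array([ 0.4919, -0.2315,  0.0945]), np.float64(0.0020046476279800794))
hole [ 0.4943 -0.2322  0.095 ]
tip [0.5942 0.1419 0.137 ] [0.5912 0.1442 0.137 ] (array([0.5933, 0.1418, 0.1354]), np.float64(0.002443204023962143))
[[0.6944 0.1712 0.012 ]
 [0.6765 0.0741 0.012 ]
 [0.5318 0.1009 0.012 ]
 [0.5489 0.2006 0.012 ]]
[[0.6907 0.173  0.012 ]
 [0.5451 0.2059 0.012 ]
 [0.5295 0.1083 0.012 ]]
[0.6129 0.1367 0.012 ] [np.float64(0.14850811594067725), np.float64(0.09877321362264763), np.float64(0.14724400412306168), np.float64(0.10109701558801154)] [np.float64(0.17372826408973022), np.float64(0.1492814295144256), np.float64(0.0988280287297924)]
yaw top -10.96853505578633
yaw side -12.708553909440901 [0.6101 0.1407 0.012 ]
side 504 92 [ 0.4903 -0.2269  0.0936] [ 0.4899 -0.2291  0.0943]
  cyl [ 0.4913 -0.2311] 374 0.002003751654120624
top 230 134 [ 0.4942 -0.2327  0.0945] [ 0.4937 -0.2324  0.0948]
  cyl [ 0.4934 -0.2332] 58 0.00039946126816936523
```

Run:
```python
from h import *
np.set_printoptions(precision=3,suppress=True)
c=dict(np.load("top.npz")); s=dict(np.load("side.npz"))
P=np.vstack([cloud(c),cloud(s)])
for zt in (.1,.2):
    m=(P[:,2]>zt)&(P[:,2]<.5)&(P[:,0]>.25)&(P[:,0]<1.1)&(P[:,1]<.5)&(P[:,1]>-.75)
    Q=P[m]; g={}
    for q in Q:
        k=(int(np.floor(q[0]/.05)),int(np.floor(q[1]/.05)));g.setdefault(k,[]).append(q[2])
    print(zt,[(round(k[0]*.05,2),round(k[1]*.05,2),round(float(np.percentile(v,95)),3),len(v)) for k,v in sorted(g.items()) if len(v)>4])
```

```text
0.1 [(0.25, -0.7, 0.336, 81), (0.25, -0.65, 0.334, 20), (0.25, -0.6, 0.5, 5), (0.25, -0.15, 0.498, 135), (0.25, -0.1, 0.496, 523), (0.25, -0.05, 0.495, 1515), (0.25, 0.0, 0.439, 1409), (0.25, 0.05, 0.357, 836), (0.45, -0.6, 0.132, 6), (0.5, -0.6, 0.138, 256), (0.5, -0.55, 0.134, 386), (0.5, -0.45, 0.188, 5), (0.5, -0.4, 0.185, 111), (0.55, -0.6, 0.138, 223), (0.55, -0.55, 0.13, 5), (0.55, -0.5, 0.177, 114), (0.55, -0.45, 0.183, 281), (0.55, -0.4, 0.183, 298), (0.55, 0.1, 0.138, 85), (0.55, 0.15, 0.13, 6), (0.6, -0.65, 0.136, 5), (0.6, -0.6, 0.137, 334), (0.6, -0.55, 0.134, 29), (0.6, -0.4, 0.118, 32), (0.6, -0.35, 0.114, 124), (0.6, -0.3, 0.124, 29), (0.6, 0.1, 0.133, 123), (0.6, 0.15, 0.12, 19), (0.65, -0.6, 0.138, 273), (0.65, -0.55, 0.137, 289), (0.65, -0.4, 0.162, 110), (0.65, -0.35, 0.163, 616), (0.65, -0.3, 0.169, 736), (0.65, -0.25, 0.162, 415), (0.7, -0.35, 0.152, 28), (0.7, -0.3, 0.169, 180), (0.7, -0.25, 0.154, 85), (0.9, -0.7, 0.117, 21), (0.9, -0.65, 0.14, 11), (0.9, 0.0, 0.173, 18), (0.9, 0.05, 0.169, 9), (0.95, -0.7, 0.174, 214), (0.95, -0.65, 0.173, 938), (0.95, -0.05, 0.115, 15), (0.95, 0.0, 0.177, 897), (0.95, 0.05, 0.119, 129), (1.0, -0.7, 0.174, 8), (1.0, -0.65, 0.174, 62), (1.0, 0.0, 0.121, 23), (1.0, 0.05, 0.114, 5)]
0.2 [(0.25, -0.7, 0.336, 81), (0.25, -0.65, 0.334, 20), (0.25, -0.6, 0.5, 5), (0.25, -0.15, 0.498, 135), (0.25, -0.1, 0.496, 523), (0.25, -0.05, 0.495, 1515), (0.25, 0.0, 0.439, 1409), (0.25, 0.05, 0.357, 836)]
```

>>> send_rows(
  moves=[
    [1,-0.64,0,0,0,0,-0.4],
    [1,-0.64,0,0,0,0,-0.4],
    [1,-0.64,0,0,0,0,-0.4],
    [1,-0.64,0,0,0,0,-0.4],
    [1,-0.64,0,0,0,0,-0.4],
    [1,-0.64,0,0,0,0,-0.4],
    [1,-0.64,0,0,0,0,-0.4],
    [1,-0.64,0,0,0,0,-0.4],
    [1,-0.64,0,0,0,0,-0.4],
    [1,-0.64,0,0,0,0,-0.4],
    [1,-0.64,0,0,0,0,-0.4],
    [1,-0.64,0,0,0,0,-0.4],
  ],
)

```text
time_s: 3.3
position: [0.42, -0.3181, 0.2227]
tcp_rot: [[0.951, 0.31, 0.0], [0.31, -0.951, -0.0], [0.0, 0.0, -1.0]]
force: [-0.5, -0.3, -0.3]
opening: 0.703
```

>>> send_rows(
  moves=[
    [0.96,-0.6,0,0,0,0,-0.4],
    [0.96,-0.6,0,0,0,0,-0.4],
    [0.96,-0.6,0,0,0,0,-0.4],
    [0.96,-0.6,0,0,0,0,-0.4],
    [0,0,0,0,0,-1,-0.4],
    [0,0,0,0,0,-1,-0.4],
    [0,0,0,0,0,-1,-0.4],
    [0,0,0,0,0,-1,-0.4],
    [0,0,0,0,0,-1,-0.4],
    [0,0,0,0,0,-1,-0.4],
  ],
)

```text
time_s: 4.55
position: [0.4921, -0.2321, 0.2226]
tcp_rot: [[0.202, 0.979, 0.0], [0.979, -0.202, -0.0], [-0.0, 0.0, -1.0]]
force: [0.4, -0.1, -0.2]
opening: 0.704
```

>>> send_rows(
  moves=[
    [0,0,0,0,0,-1,-0.4],
    [0,0,0,0,0,-1,-0.4],
    [0,0,0,0,0,-1,-0.4],
    [0,0,0,0,0,-1,-0.4],
    [0,0,0,0,0,-1,-0.4],
    [0,0,0,0,0,0,-0.4],
    [0,0,0,0,0,0,-0.4],
  ],
)

```text
time_s: 5.42
position: [0.4921, -0.2321, 0.2226]
tcp_rot: [[-0.614, 0.789, 0.0], [0.789, 0.614, -0.0], [-0.0, 0.0, -1.0]]
force: [-0.0, 0.2, 0.6]
opening: 0.698
```

>>> send_rows(
  moves=[
    [0,0,0.9,0,0,0,-0.4],
    [0,0,0.9,0,0,0,-0.4],
    [0,0,0.9,0,0,0,-0.4],
    [0,0,0.9,0,0,0,-0.4],
    [0,0,0.5,0,0,0,-0.4],
    [0,0,0,0,0,0,-0.4],
  ],
)

```text
time_s: 6.18
position: [0.4917, -0.2318, 0.1194]
tcp_rot: [[-0.616, 0.788, -0.001], [0.788, 0.616, 0.001], [0.002, -0.0, -1.0]]
force: [0.1, 0.0, -0.4]
opening: 0.703
```

Run:
```python
from h import *
for n in ["side","top"]:
    c=vision.capture(n); x,y,w,h=(310,130,130,160) if n=="side" else (330,190,160,120)
    cv2.imwrite(f"pics/{n}1.png",cv2.resize(c["img"][y:y+h,x:x+w,::-1],None,fx=4,fy=4,interpolation=cv2.INTER_CUBIC))
```

```text
(no output)
```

View pics/side1.png

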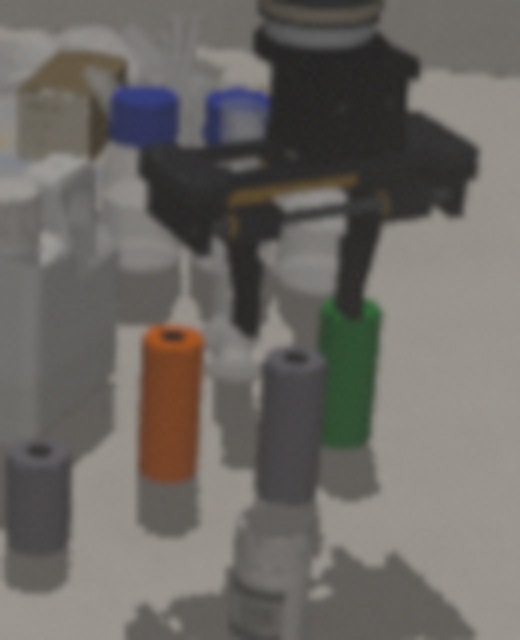

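View pics/top1.png

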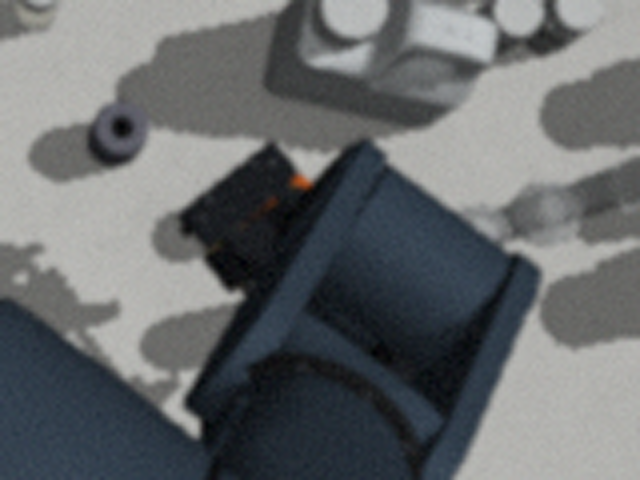

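The crops show the open fingers straddling the tall grey sleeve: the tips are at about (247,332) and (350,315), and the sleeve top is at (296,355). The orange and green look-alikes are clear, so I'll go down and grip.

>>> send_rows(
  moves=[
    [0,0,0.5,0,0,0,-0.4],
    [0,0,0.5,0,0,0,-0.4],
    [0,0,0.5,0,0,0,-0.4],
    [0,0,0.5,0,0,0,-0.4],
    [0,0,0.54,0,0,0,-0.4],
    [0,0,0,0,0,0,-0.4],
  ],
)

```text
time_s: 7.02
position: [0.4913, -0.2315, 0.0551]
tcp_rot: [[-0.616, 0.788, -0.002], [0.788, 0.616, 0.002], [0.003, -0.001, -1.0]]
force: [0.2, 0.2, -0.2]
opening: 0.698
```

>>> send_rows(
  moves=[
    [0,0,0,0,0,0,1],
    [0,0,0,0,0,0,1],
    [0,0,0,0,0,0,1],
    [0,0,0,0,0,0,1],
    [0,0,0,0,0,0,1],
    [0,0,0,0,0,0,1],
  ],
)

```text
time_s: 7.78
position: [0.4923, -0.2323, 0.0569]
tcp_rot: [[-0.616, 0.788, 0.001], [0.788, 0.616, -0.001], [-0.001, 0.0, -1.0]]
force: [-0.2, 0.7, 3.9]
opening: 0.447
```

Gripped: the opening is 0.447, which is about 39 mm against a 40 mm diameter. Lifting.

>>> send_rows(
  moves=[
    [0,0,-0.4,0,0,0,1],
    [0,0,-0.9,0,0,0,1],
    [0,0,-0.9,0,0,0,1],
    [0,0,-0.9,0,0,0,1],
    [0,0,-0.9,0,0,0,1],
    [0,0,-0.9,0,0,0,1],
    [0,0,-0.9,0,0,0,1],
    [0,0,-0.9,0,0,0,1],
    [0,0,0,0,0,0,1],
  ],
)

```text
time_s: 8.9
position: [0.4928, -0.2325, 0.2257]
tcp_rot: [[-0.616, 0.788, 0.003], [0.788, 0.616, -0.002], [-0.004, 0.001, -1.0]]
force: [0.7, -0.6, -1.9]
opening: 0.442
```

Run:
```python
from h import *
np.set_printoptions(precision=4,suppress=True)
s=status.read_state(); R=s["tcp_rot"]; p=s["position"]
print(s["force"],s["joint_positions"])
yaw=np.radians(-11.8); ax=np.array([-.5*np.cos(yaw),-.5*np.sin(yaw),.866])
tip=np.array([.593,.142,.137]); 
goal=tip+ax*(.056+.040)   # mouth 40mm above the tip
print("goal",goal,"axis",ax,"shift tool units",R.T@(goal-p)/.025)
k=np.cross(R[:,2],-ax); print("rotvec tool deg",R.T@(k/np.linalg.norm(k))*np.degrees(np.arcsin(np.linalg.norm(k))))
```

```text
[ 0.72   -0.5599 -1.9198] [-37.0097  23.744   93.5983   0.0029  62.4377 -75.0559]
goal [0.546  0.1518 0.2201] axis [-0.4894  0.1022  0.866 ] shift tool units [10.7947 11.1488  0.1944]
rotvec tool deg [-19.2801 -22.7227  -0.    ]
```

>>> send_rows(
  moves=[
    [0.5,0.5,0,0,0,0,1],
    [0.9,0.93,0,0,0,0,1],
    [0.9,0.93,0,0,0,0,1],
    [0.9,0.93,0,0,0,0,1],
    [0.9,0.93,0,0,0,0,1],
    [0.9,0.93,0,0,0,0,1],
    [0.9,0.93,0,0,0,0,1],
    [0.9,0.93,0,0,0,0,1],
    [0.9,0.93,0,0,0,0,1],
    [0.9,0.93,0,0,0,0,1],
    [0.9,0.93,0,0,0,0,1],
    [0.9,0.93,0,0,0,0,1],
  ],
)

```text
time_s: 10.4
position: [0.5413, 0.1401, 0.2224]
tcp_rot: [[-0.617, 0.787, -0.004], [0.787, 0.617, 0.0], [0.003, -0.003, -1.0]]
force: [0.8, 0.3, -1.9]
opening: 0.444
```

>>> send_rows(
  moves=[
    [0.4,0.42,0.19,0,0,0,1],
    [0,0,0,-0.64,-0.76,0,1],
    [0,0,0,-0.64,-0.76,0,1],
    [0,0,0,-0.64,-0.76,0,1],
    [0,0,0,0,0,0,1],
    [0,0,0,0,0,0,1],
  ],
)

```text
time_s: 11.15
position: [0.5468, 0.1507, 0.2193]
tcp_rot: [[-0.52, 0.712, 0.472], [0.769, 0.631, -0.105], [-0.373, 0.309, -0.875]]
force: [0.7, -0.2, -1.9]
opening: 0.448
```

Run:
```python
from h import *
np.set_printoptions(precision=4,suppress=True)
s=status.read_state(); print(s["position"],s["tcp_rot"],s["force"],s["joint_positions"],s["opening"])
for n in ["side","top"]:
    c=vision.capture(n); np.savez(f"{n}2.npz",**c); x,y,w,h=(215,200,160,140) if n=="side" else (200,160,130,120)
    cv2.imwrite(f"pics/{n}2.png",cv2.resize(c["img"][y:y+h,x:x+w,::-1],None,fx=5,fy=5,interpolation=cv2.INTER_CUBIC)[:600])
    print([ (r["extent"],r["confidence"]) for r in models.masks_of(n,"tall_sleeve")])
    print(proj(c,s["position"]))
```

```text
[0.5468 0.1507 0.2193] [[-0.5196  0.7119  0.4725]
 [ 0.7688  0.6308 -0.1049]
 [-0.3728  0.3087 -0.8751]] [ 0.6657 -0.2212 -1.9335] [  9.8787  20.0988 110.0555 -25.8741  25.0028  -6.8058] 0.44792938494415785
[([296.3, 227.9, 339.3, 270.9], 0.96), ([342.5, 227.9, 359.1, 250.6], 0.72), ([389.1, 203.3, 403.2, 244.2], 0.62)]
[317.9517 241.8268]
[([252.3, 229.7, 267.8, 252.5], 0.82), ([388.4, 233.6, 411.3, 251.3], 0.82), ([418.0, 271.1, 440.5, 286.9], 0.71), ([332.1, 184.8, 348.4, 201.3], 0.69)]
[253.5902 242.1781]
```

View pics/side2.png

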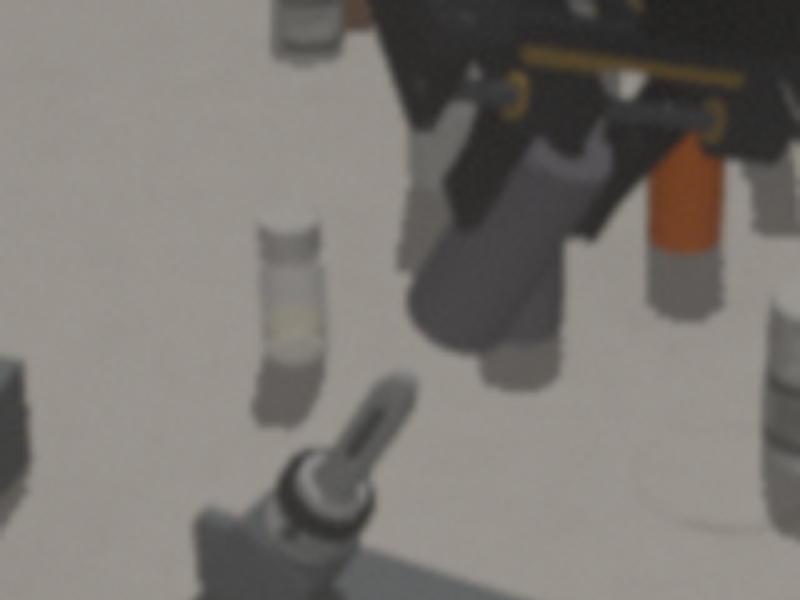

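View pics/top2.png

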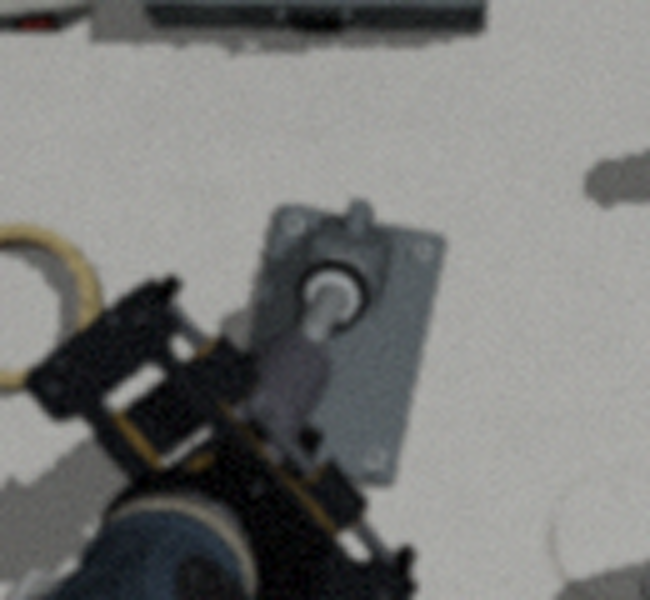

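```bash
cat > edges.py <<'E'
from h import *
from scipy.ndimage import map_coordinates, gaussian_filter
np.set_printoptions(precision=2,suppress=True)
def prof(c,A,B,r,n=25,span=1.8):
    """world axis A->B radius r; returns per station: left/right edge offset in mm from predicted axis, perp in image"""
    g=gaussian_filter(c["img"].astype(float).mean(2),0.6)
    out=[]
    for f in np.linspace(0,1,n):
        P=A+(B-A)*f; p=proj(c,P); q=proj(c,P+(B-A)*.02)
        t=(q-p)/np.linalg.norm(q-p); nrm=np.array([-t[1],t[0]])
        depth=-((P-c["pose"][:3,3])@c["pose"][:3,:3])[2]; mm=c["fx"]/depth/1000
        o=np.arange(-span*r*1000,span*r*1000,.25)
        xy=p[None]+nrm[None]*(o*mm)[:,None]
        I=map_coordinates(g,[xy[:,1],xy[:,0]],order=3)
        d=np.gradient(I,o)
        out.append((f,o,I,d))
    return out
def edge(o,d,lo,hi,sign=None):
    m=(o>lo)&(o<hi); v=d[m] if sign is None else sign*d[m]
    if sign is None: v=abs(v)
    i=v.argmax(); return o[m][i],v[i]
E
python3 - <<'E'
from edges import *
s=status.read_state(); p=s["position"];R=s["tcp_rot"]
yaw=np.radians(-11.8); ax=np.array([-.5*np.cos(yaw),-.5*np.sin(yaw),.866]); tip=np.array([.593,.142,.137])
mouth=p+R[:,2]*.056
for n in ["side","top"]:
    c=dict(np.load(n+"2.npz")); im=c["img"].copy()
    big=cv2.resize(im,None,fx=5,fy=5,interpolation=cv2.INTER_CUBIC)
    for nm,A,B,r in [("sleeve",mouth-R[:,2]*.002,p-R[:,2]*0.0,.02),("peg",tip-ax*.004,tip-ax*.048,.009)]:
        T=[]
        for f,o,I,d in prof(c,A,B,r,15):
            a=edge(o,d,-1.6*r*1000,-.4*r*1000); b=edge(o,d,.4*r*1000,1.6*r*1000)
            T.append((f,a[0],b[0],(a[0]+b[0])/2,a[1],b[1]))
        print(n,nm);print(np.array(T))
    for A,B,col in [(mouth,p,(255,0,0)),(tip,tip-ax*.06,(255,0,0))]:
        pp=((proj(c,np.array([A,B]))+.5)*5).astype(int); cv2.line(big,tuple(map(int,pp[0])),tuple(map(int,pp[1])),col,1)
    x,y,w,h=(255,210,120,110) if n=="side" else (230,200,80,70)
    cv2.imwrite(f"pics/{n}3.png",big[y*5:(y+h)*5,x*5:(x+w)*5,::-1])
E
```

```text
side sleeve
[[  0.   -17.25  22.75   2.75  12.16   3.98]
 [  0.07 -26.75  32.     2.62   9.76   2.34]
 [  0.14 -28.5   32.     1.75  10.04   1.95]
 [  0.21 -29.    22.5   -3.25  11.11   1.59]
 [  0.29 -30.    22.    -4.    10.26   1.86]
 [  0.36 -31.75  22.    -4.88  10.04   1.77]
 [  0.43 -31.75  22.25  -4.75   9.2    1.96]
 [  0.5  -31.75  32.     0.12   6.08   7.3 ]
 [  0.57 -17.    32.     7.5    5.57  13.95]
 [  0.64 -17.25  31.     6.87   6.63  14.85]
 [  0.71 -20.25  29.     4.37   6.24  14.09]
 [  0.79 -24.75  26.75   1.     6.98  14.35]
 [  0.86 -27.25  24.75  -1.25  10.01  14.8 ]
 [  0.93 -27.75  22.75  -2.5   11.98  15.33]
 [  1.   -27.5   21.5   -3.    12.56  15.58]]
side peg
[[  0.    -7.95   4.55  -1.7    9.34   6.83]
 [  0.07  -8.95   5.8   -1.57  11.78   7.68]
 [  0.14  -9.7    6.8   -1.45  12.34   8.77]
 [  0.21 -10.2    7.05  -1.57  12.25   9.71]
 [  0.29 -10.2    7.05  -1.57  11.8   10.68]
 [  0.36 -10.45   7.05  -1.7   11.79  10.96]
 [  0.43 -10.45   7.05  -1.7   12.23  11.21]
 [  0.5  -10.45   7.05  -1.7   12.17  11.18]
 [  0.57 -10.45   7.05  -1.7   11.99  11.2 
[... 853 characters left out ...]
   8.64   7.  ]
 [  0.93 -28.75  11.75  -8.5   11.22   7.34]
 [  1.   -28.5   12.    -8.25  12.51   6.84]]
top peg
[[ 0.   -6.95 13.55  3.3   2.47  2.43]
 [ 0.07 -6.7  12.8   3.05  3.04  2.55]
 [ 0.14 -3.95  5.3   0.68  4.57  3.  ]
 [ 0.21 -4.45  5.05  0.3   6.26  4.72]
 [ 0.29 -4.95  5.3   0.18  7.67  5.91]
 [ 0.36 -6.2   5.55 -0.32  8.73  6.53]
 [ 0.43 -6.7   6.05 -0.32  9.71  6.82]
 [ 0.5  -6.7   6.3  -0.2  10.13  7.21]
 [ 0.57 -7.2   6.8  -0.2   9.86  7.84]
 [ 0.64 -7.45  6.55 -0.45  9.35  8.55]
 [ 0.71 -7.95  6.55 -0.7   9.    9.1 ]
 [ 0.79 -8.2   6.55 -0.82  8.55  9.58]
 [ 0.86 -8.2   7.05 -0.57  7.77  9.65]
 [ 0.93 -7.45  7.3  -0.07  6.75  9.02]
 [ 1.   -6.2   7.55  0.68  5.78  7.56]]
```

View pics/side3.png

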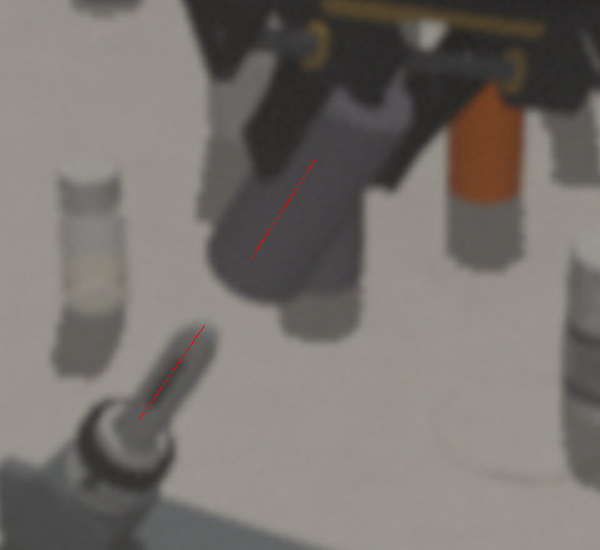

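View pics/top3.png

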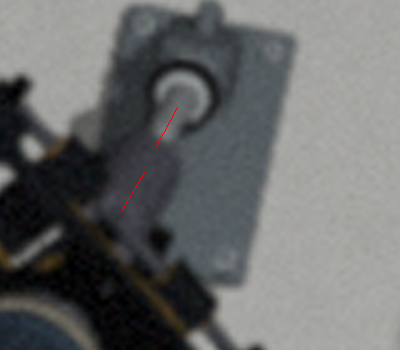

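```bash
cat > plan.py <<'E'
from h import *
np.set_printoptions(precision=3,suppress=True)
yaw=np.radians(-11.8); ax=np.array([-.5*np.cos(yaw),-.5*np.sin(yaw),.866]); tip=np.array([.593,.142,.137])
def plan(e,h,L=.056):
    s=status.read_state(); p=s["position"];R=s["tcp_rot"]
    k=np.cross(R[:,2],-ax); an=np.arcsin(np.linalg.norm(k)); kk=k/np.linalg.norm(k)
    rv=R.T@kk*np.degrees(an)/10
    m=p+R[:,2]*L-tip; print("t",s["time_s"],"tip-rel: along mm",m@ax*1e3,"lateral",(m-ax*(m@ax))*1e3,"F axial",s["force"]@ax,s["force"],s["moment"],"open",s["opening"])
    goal=tip+ax*(L+h)-e
    print("rot (first, tool units)",rv)
    R2=cv2.Rodrigues(kk*an)[0]@R
    print("then shift tool units",R2.T@(goal-p)/.025)
E
python3 - <<'E'
from plan import *
A=[];b=[]
for n,val in [("side",.8e-3),("top",-.6e-3)]:
    c=dict(np.load(n+"2.npz")); p0=proj(c,tip); p1=proj(c,tip+ax*.02); t=(p1-p0)/np.linalg.norm(p1-p0)
    nr=np.array([-t[1],t[0]]); nr*=np.sign(nr[0]); print(n,nr)
    A.append(c["pose"][:3,:3]@np.array([nr[0],-nr[1],0])); b.append(val)
A.append(ax);b.append(0)
e=np.linalg.solve(np.array(A),b); print("e mm",e*1e3, np.linalg.cond(np.array(A)))
plan(e,.040); plan(e*0,.04)
E
```

```text
side [0.822 0.57 ]
top [0.875 0.485]
e mm [-0.615  1.042 -0.471] 1.5681389026815677
t 11.35 tip-rel: along mm 38.789037724270884 lateral [ 0.006 -1.492  0.182] F axial -0.16024799522304206 [-0.592 -0.912 -0.412] [0.1   0.213 0.009] open 0.44653879395101803
rot (first, tool units) [-0.088 -0.049  0.   ]
then shift tool units [ 0.016 -0.002 -0.049]
t 11.35 tip-rel: along mm 38.789037724270884 lateral [ 0.006 -1.492  0.182] F axial -0.16024799522304206 [-0.592 -0.912 -0.412] [0.1   0.213 0.009] open 0.44653879395101803
rot (first, tool units) [-0.088 -0.049  0.   ]
then shift tool units [ 0.068  0.001 -0.049]
```

>>> send_rows(
  moves=[
    [0.02,0,0,-0.09,-0.05,0,1],
    [0,0,0.4,0,0,0,1],
    [0,0,0.4,0,0,0,1],
    [0,0,0.4,0,0,0,1],
    [0,0,0,0,0,0,1],
    [0,0,0,0,0,0,1],
  ],
)

```text
time_s: 12.1
position: [0.5601, 0.148, 0.1927]
tcp_rot: [[-0.516, 0.704, 0.488], [0.767, 0.633, -0.102], [-0.381, 0.322, -0.867]]
force: [-1.1, 0.1, -1.7]
opening: 0.444
```

Run:
```python
from plan import *
plan(np.array([-.6,1.0,-.5])*1e-3,.006)
s=status.read_state()
for n in ["side","top"]:
    c=vision.capture(n); np.savez(f"{n}4.npz",**c)
    big=cv2.resize(c["img"],None,fx=8,fy=8,interpolation=cv2.INTER_CUBIC)
    x,y,w,h=(260,220,80,70) if n=="side" else (230,190,70,65)
    cv2.imwrite(f"pics/{n}4.png",big[y*8:(y+h)*8,x*8:(x+w)*8,::-1])
```

```text
t 12.1 tip-rel: along mm 8.971545514500729 lateral [-1.182 -0.598 -0.597] F axial -0.8992922096187159 [-1.118  0.128 -1.685] [0.084 0.258 0.024] open 0.4443675230380475
rot (first, tool units) [-0.004 -0.005  0.   ]
then shift tool units [-0.064  0.053  0.117]
```

View pics/side4.png

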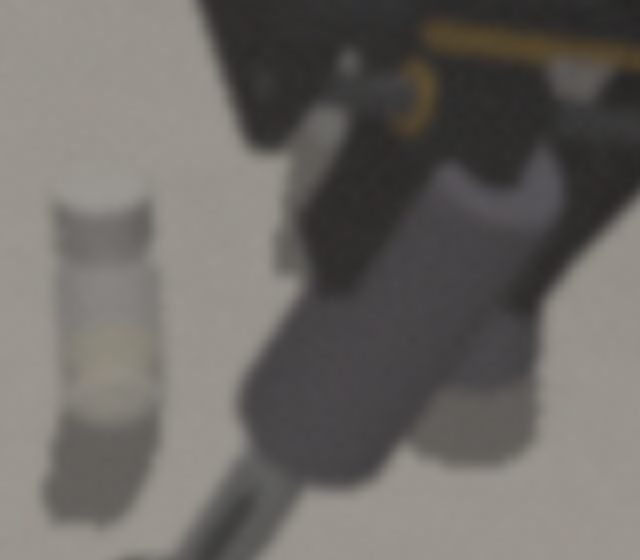

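View pics/top4.png

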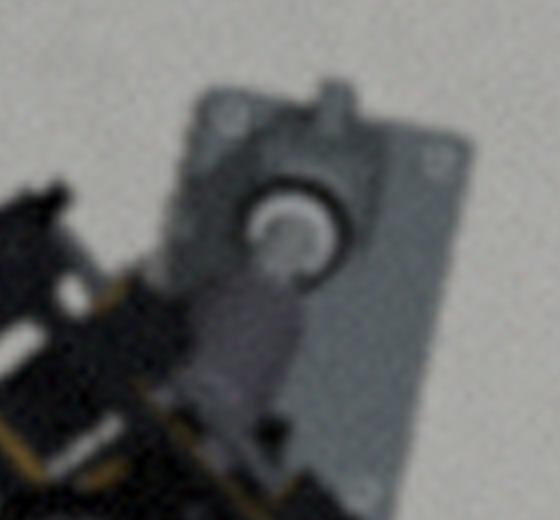

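Run:
```python
from edges import *
s=status.read_state(); p=s["position"];R=s["tcp_rot"]
yaw=np.radians(-11.8); ax=np.array([-.5*np.cos(yaw),-.5*np.sin(yaw),.866]); tip=np.array([.593,.142,.137])
mouth=p+R[:,2]*.056
for n in ["side","top"]:
    c=dict(np.load(n+"4.npz")); 
    big=cv2.resize(c["img"],None,fx=8,fy=8,interpolation=cv2.INTER_CUBIC)
    for nm,A,B,r in [("sleeve",mouth-R[:,2]*.002,p-R[:,2]*0.005,.02),("peg",tip-ax*.048,tip-ax*.008,.009)]:
        T=[]
        for f,o,I,d in prof(c,A,B,r,11,1.3):
            row=[f]
            for lo,hi in [(-1.3*r*1e3,-.6*r*1e3),(.6*r*1e3,1.3*r*1e3)]:
                a=edge(o,d,lo,hi); row+=[a[0],a[1]]
            T.append(row+[(row[1]+row[3])/2])
        print(n,nm);print(np.array(T))
        for sg in (-1,0,1):
            # draw predicted axis +- r
            pts=[]
            for P in (A,B):
                q0=proj(c,P);q1=proj(c,P+ax*.02);t=(q1-q0)/np.linalg.norm(q1-q0)
                depth=-((P-c["pose"][:3,3])@c["pose"][:3,:3])[2]
                q=(q0+np.array([-t[1],t[0]])*sg*r*c["fx"]/depth+.5)*8; pts.append(tuple(int(v) for v in q))
            cv2.line(big,pts[0],pts[1],(255,0,0) if nm=="sleeve" else (0,255,0),1)
    x,y,w,h=(260,220,80,70) if n=="side" else (230,190,70,65)
    cv2.imwrite(f"pics/{n}5.png",big[y*8:(y+h)*8,x*8:(x+w)*8,::-1])
```

```text
side sleeve
[[  0.   -17.75  15.02  21.    16.52   1.62]
 [  0.1  -17.75  15.21  21.    15.53   1.62]
 [  0.2  -17.75  15.26  21.     6.8    1.62]
 [  0.3  -17.75  15.25  21.25   6.07   1.75]
 [  0.4  -18.    15.42  21.     5.51   1.5 ]
 [  0.5  -17.75  13.19  21.5    4.52   1.87]
 [  0.6  -18.5    7.29  22.     2.03   1.75]
 [  0.7  -25.75   6.26  22.25   1.76  -1.75]
 [  0.8  -25.75   5.53  21.     1.61  -2.38]
 [  0.9  -25.75   4.36  21.25   1.27  -2.25]
 [  1.   -25.75   4.54  17.75   1.36  -4.  ]]
side peg
[[ 0.   -6.7  11.4  10.3  11.98  1.8 ]
 [ 0.1  -6.95 11.57 10.3  12.62  1.67]
 [ 0.2  -6.7  11.63 10.3  12.27  1.8 ]
 [ 0.3  -6.7  11.59 10.3  11.91  1.8 ]
 [ 0.4  -6.95 11.78 10.55 12.29  1.8 ]
 [ 0.5  -6.95 11.77 10.55 11.88  1.8 ]
 [ 0.6  -7.2  11.3  10.55 11.88  1.67]
 [ 0.7  -6.95 11.31 10.3  12.14  1.67]
 [ 0.8  -7.2  11.03 10.3  12.3   1.55]
 [ 0.9  -7.2  10.46 10.3  12.6   1.55]
 [ 1.   -7.45 10.15 10.05  9.42  1.3 ]]
top sleeve
[[  0.   -18.75   5.88  26.     3.51   3.62]
 [  0.1  -19.     5.6   18.     4.76  -0.5 ]
 [  0.2  -19.     5.65  18.25   4.78  -0.38]
 [  0.3
[... 157 characters left out ...]
   6.51  -3.75]
 [  0.7  -19.     4.56  12.25   5.41  -3.38]
 [  0.8  -25.75   3.24  12.25   4.74  -6.75]
 [  0.9  -25.75   6.26  13.5    5.77  -6.13]
 [  1.   -25.75   8.35  14.     6.08  -5.88]]
top peg
[[  0.    -6.95   7.62   7.8    6.74   0.42]
 [  0.1   -6.7    7.66   8.05   6.97   0.67]
 [  0.2   -6.7    6.54   8.3    6.07   0.8 ]
 [  0.3   -6.7    4.56   8.05   5.01   0.67]
 [  0.4   -6.45   2.56   7.8    4.17   0.67]
 [  0.5  -11.45   1.86   7.8    3.09  -1.83]
 [  0.6  -11.45   1.14   9.3    2.    -1.08]
 [  0.7   -6.95   0.93  10.3    2.41   1.67]
 [  0.8   -9.95   0.72  10.8    2.55   0.42]
 [  0.9   -6.95   0.45  11.3    2.1    2.17]
 [  1.    -6.95   0.63  11.55   2.15   2.3 ]]
```

View pics/side5.png

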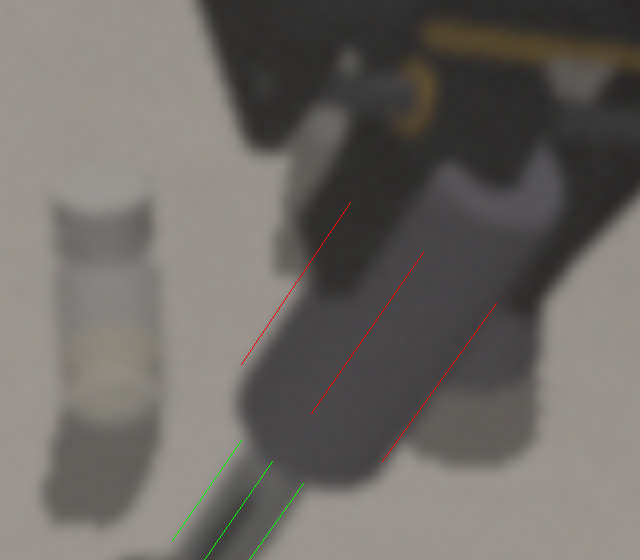

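View pics/top5.png

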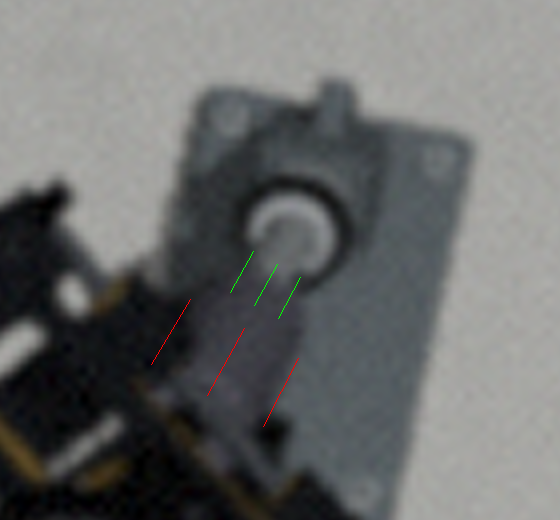

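Run:
```python
from plan import *
A=[];b=[]
for n,val in [("side",-.05e-3),("top",1.0e-3)]:
    c=dict(np.load(n+"2.npz")); p0=proj(c,tip); p1=proj(c,tip+ax*.02); t=(p1-p0)/np.linalg.norm(p1-p0)
    nr=np.array([-t[1],t[0]]); nr*=np.sign(nr[0])
    A.append(c["pose"][:3,:3]@np.array([nr[0],-nr[1],0])); b.append(val)
print(np.array(A))
s=status.read_state(); m=s["position"]+s["tcp_rot"][:,2]*.056-tip; lat=m-ax*(m@ax)
print("kin lateral in side,top normals mm", np.array(A)@lat*1e3)
A.append(ax);b.append(0)
e=np.linalg.solve(np.array(A),b); print("e mm",e*1e3,"total",(e+lat)*1e3)
plan(e,.006)
```

```text
[[-0.87   0.032 -0.491]
 [-0.476 -0.878 -0.046]]
kin lateral in side,top normals mm [1.032 0.928]
e mm [-0.044 -1.121  0.107] total [-0.984 -1.643 -0.361]
t 12.2 tip-rel: along mm 9.33269364601207 lateral [-0.94  -0.523 -0.469] F axial -0.8668180662193765 [ 0.076  0.724 -1.044] [ 0.08   0.229 -0.013] open 0.4445641784351734
rot (first, tool units) [-0.    -0.004 -0.   ]
then shift tool units [0.026 0.074 0.133]
```

>>> send_rows(
  moves=[
    [0,0.06,0,0,0,0,1],
    [0,0,0.1,0,0,0,1],
    [0,0,0.1,0,0,0,1],
    [0,0,0.1,0,0,0,1],
    [0,0,0.1,0,0,0,1],
    [0,0,0,0,0,0,1],
  ],
)

```text
time_s: 12.95
position: [0.566, 0.1479, 0.1844]
tcp_rot: [[-0.516, 0.704, 0.488], [0.767, 0.633, -0.102], [-0.381, 0.322, -0.867]]
force: [-0.6, -0.9, -1.4]
opening: 0.445
```

>>> send_rows(
  moves=[
    [0,0,0.1,0,0,0,1],
    [0,0,0.1,0,0,0,1],
    [0,0,0,0,0,0,1],
  ],
)

```text
time_s: 13.32
position: [0.5685, 0.1474, 0.1802]
tcp_rot: [[-0.516, 0.704, 0.489], [0.767, 0.633, -0.102], [-0.381, 0.322, -0.867]]
force: [-0.2, -0.5, -0.8]
opening: 0.446
```

Run:
```python
from plan import *
plan(np.array([-.3,-.1,-.2])*1e-3,-.015)
```

```text
t 13.325 tip-rel: along mm -6.05591046048047 lateral [-0.094  0.323 -0.092] F axial -0.6611537890988087 [-0.18  -0.49  -0.807] [ 0.181  0.225 -0.08 ] open 0.4457493841753885
rot (first, tool units) [-0.004 -0.005 -0.   ]
then shift tool units [-0.018  0.008  0.356]
```

>>> send_rows(
  moves=[
    [0,0,0.1,0,0,0,1],
    [0,0,0.1,0,0,0,1],
    [0,0,0,0,0,0,1],
  ],
)

```text
time_s: 13.7
position: [0.5709, 0.1469, 0.1759]
tcp_rot: [[-0.516, 0.704, 0.489], [0.767, 0.633, -0.102], [-0.381, 0.322, -0.867]]
force: [-0.4, 0.8, -1.1]
opening: 0.445
```

>>> send_rows(
  moves=[
    [0,0,0.1,0,0,0,1],
    [0,0,0.1,0,0,0,1],
    [0,0,0,0,0,0,1],
  ],
)

```text
time_s: 14.08
position: [0.5731, 0.1461, 0.1714]
tcp_rot: [[-0.516, 0.704, 0.488], [0.767, 0.633, -0.103], [-0.381, 0.322, -0.867]]
force: [0.3, -1.0, -0.5]
opening: 0.447
```

Run:
```python
from plan import *
plan(np.array([-.3,-.1,-.2])*1e-3,-.025)
for n in ["side","top"]:
    c=vision.capture(n); np.savez(f"{n}6.npz",**c)
    big=cv2.resize(c["img"],None,fx=8,fy=8,interpolation=cv2.INTER_CUBIC)
    x,y,w,h=(260,230,80,70) if n=="side" else (230,190,70,65)
    cv2.imwrite(f"pics/{n}6.png",big[y*8:(y+h)*8,x*8:(x+w)*8,::-1])
```

```text
t 14.075 tip-rel: along mm -16.096575051264683 lateral [-0.424  0.009 -0.242] F axial -0.6372306734342954 [ 0.277 -0.961 -0.466] [-0.112  0.334 -0.14 ] open 0.4466096414665787
rot (first, tool units) [-0.009 -0.005  0.   ]
then shift tool units [-0.017  0.025  0.355]
```

View pics/side6.png

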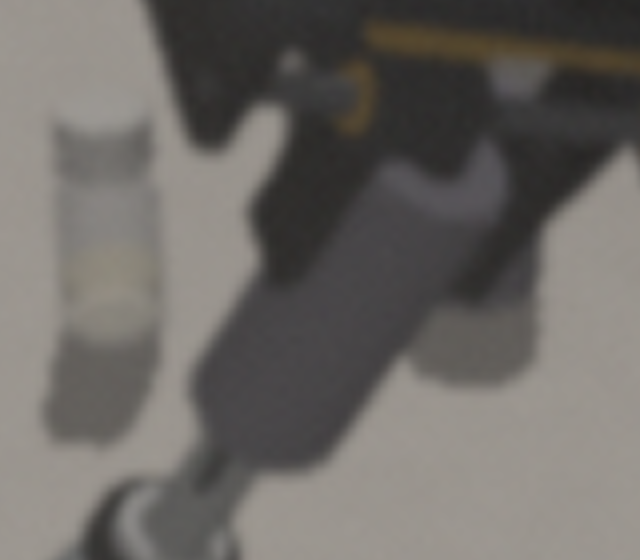

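The side crop shows the peg entering the sleeve mouth at about (230,460). The sleeve stays parallel to it and there is no axial force. Continuing gently.

>>> send_rows(
  moves=[
    [0,0.02,0.08,0,0,0,1],
    [0,0,0.08,0,0,0,1],
    [0,0,0,0,0,0,1],
  ],
)

```text
time_s: 14.55
position: [0.5753, 0.1458, 0.168]
tcp_rot: [[-0.516, 0.705, 0.488], [0.767, 0.633, -0.103], [-0.381, 0.321, -0.867]]
force: [0.0, -3.5, -1.2]
opening: 0.445
```

>>> send_rows(
  moves=[
    [0,0,0.08,0,0,0,1],
    [0,0,0.08,0,0,0,1],
    [0,0,0,0,0,0,1],
  ],
)

```text
time_s: 14.92
position: [0.5774, 0.1454, 0.1645]
tcp_rot: [[-0.515, 0.705, 0.488], [0.768, 0.633, -0.103], [-0.381, 0.321, -0.867]]
force: [0.7, -4.9, -3.5]
opening: 0.447
```

>>> send_rows(
  moves=[
    [0,0,0.08,0,0,0,1],
    [0,0,0.08,0,0,0,1],
    [0,0,0,0,0,0,1],
  ],
)

```text
time_s: 15.3
position: [0.5792, 0.1451, 0.1612]
tcp_rot: [[-0.515, 0.705, 0.488], [0.767, 0.633, -0.103], [-0.381, 0.321, -0.867]]
force: [-1.5, -5.5, -0.8]
opening: 0.443
```

Run:
```python
from plan import *
plan(np.array([-.3,-.1,-.2])*1e-3,-.035)
```

```text
t 15.3 tip-rel: along mm -27.97247223875816 lateral [-0.186  0.152 -0.124] F axial -0.5506172372622893 [-1.501 -5.46  -0.839] [-0.836  0.494 -0.593] open 0.442712891721631
rot (first, tool units) [-0.011 -0.004  0.   ]
then shift tool units [-0.015  0.012  0.28 ]
```

Lateral force of −5.5 N in y has built up, so the sleeve sits slightly too far to +y. I'll ease it about 0.8 mm to −y.

>>> send_rows(
  moves=[
    [-0.025,-0.02,0,0,0,0,1],
    [0,0,0,0,0,0,1],
  ],
)

```text
time_s: 15.55
position: [0.5792, 0.1447, 0.1613]
tcp_rot: [[-0.516, 0.704, 0.488], [0.768, 0.633, -0.102], [-0.381, 0.322, -0.867]]
force: [-2.2, -3.2, -0.2]
opening: 0.449
```

>>> send_rows(
  moves=[
    [0,0,0.08,0,0,0,1],
    [0,0,0.08,0,0,0,1],
    [0,0,0,0,0,0,1],
  ],
)

```text
time_s: 15.92
position: [0.5815, 0.1443, 0.1582]
tcp_rot: [[-0.516, 0.704, 0.489], [0.767, 0.633, -0.102], [-0.381, 0.323, -0.866]]
force: [-2.7, -4.0, -0.0]
opening: 0.444
```

Run:
```python
from plan import *
plan(np.array([-.3,-.1,-.2])*1e-3,-.035)
```

```text
t 15.925 tip-rel: along mm -31.76821700887558 lateral [ 0.307 -0.166  0.191] F axial 0.9240146702355956 [-2.734 -3.977 -0.009] [-0.728  0.589 -0.516] open 0.44375748829345213
rot (first, tool units) [-0.002 -0.003 -0.   ]
then shift tool units [0.01  0.006 0.128]
```

>>> send_rows(
  moves=[
    [-0.015,-0.03,0,0,0,0,1],
    [0,0,0.08,0,0,0,1],
    [0,0,0,0,0,0,1],
  ],
)

```text
time_s: 16.3
position: [0.5826, 0.1436, 0.1565]
tcp_rot: [[-0.515, 0.703, 0.49], [0.767, 0.633, -0.101], [-0.381, 0.324, -0.866]]
force: [-2.6, -2.2, 0.6]
opening: 0.446
```

>>> send_rows(
  moves=[
    [0,0,0.08,0,0,0,1],
    [0,0,0.08,0,0,0,1],
    [0,0,0,0,0,0,1],
  ],
)

```text
time_s: 16.68
position: [0.5846, 0.1431, 0.1528]
tcp_rot: [[-0.515, 0.703, 0.489], [0.767, 0.633, -0.101], [-0.381, 0.323, -0.866]]
force: [-1.6, -2.4, 1.1]
opening: 0.445
```

Run:
```python
from plan import *
plan(np.array([-.3,-.1,-.2])*1e-3,-.04)
for n in ["side","top"]:
    c=vision.capture(n); np.savez(f"{n}7.npz",**c)
    big=cv2.resize(c["img"],None,fx=8,fy=8,interpolation=cv2.INTER_CUBIC)
    x,y,w,h=(250,235,80,70) if n=="side" else (230,180,70,65)
    cv2.imwrite(f"pics/{n}7.png",big[y*8:(y+h)*8,x*8:(x+w)*8,::-1])
```

```text
t 16.675 tip-rel: along mm -38.105108235469906 lateral [ 0.314 -0.653  0.253] F axial 1.5405195944438697 [-1.614 -2.376  1.147] [-0.352  0.339 -0.356] open 0.4454991146615298
rot (first, tool units) [ 0.002 -0.004 -0.   ]
then shift tool units [0.026 0.019 0.074]
```

View pics/side7.png

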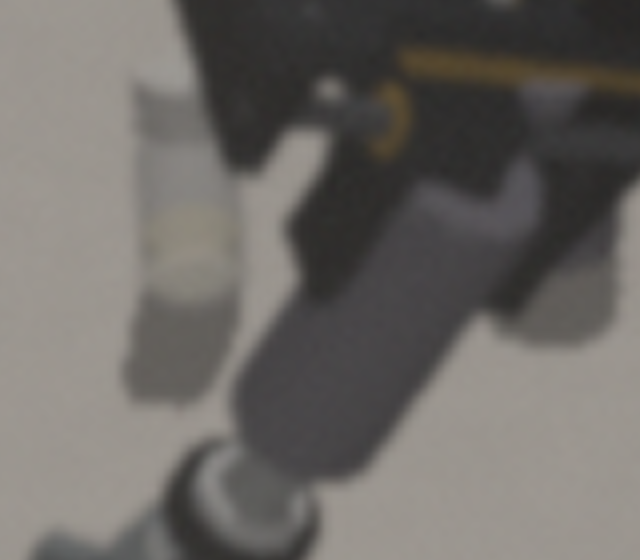

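View pics/top7.png

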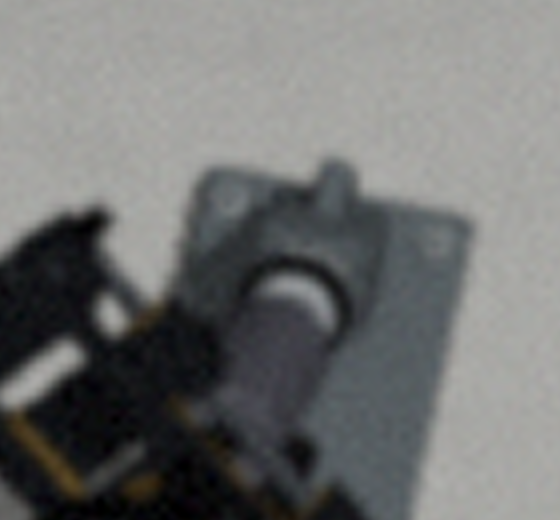

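The side view shows the sleeve well down the peg, with its mouth edge at about (260,460) and the white ring still clear below it. Total forces are under 4 N. Continuing.

>>> send_rows(
  moves=[
    [-0.006,-0.018,0.08,0,0,0,1],
    [0,0,0.08,0,0,0,1],
    [0,0,0,0,0,0,1],
  ],
)

```text
time_s: 17.15
position: [0.5862, 0.1424, 0.1492]
tcp_rot: [[-0.516, 0.703, 0.489], [0.767, 0.633, -0.101], [-0.381, 0.323, -0.866]]
force: [-1.0, 0.0, 1.1]
opening: 0.444
```

>>> send_rows(
  moves=[
    [0,0,0.08,0,0,0,1],
    [0,0,0.08,0,0,0,1],
    [0,0,0,0,0,0,1],
  ],
)

```text
time_s: 17.52
position: [0.5881, 0.1419, 0.1456]
tcp_rot: [[-0.516, 0.704, 0.489], [0.767, 0.633, -0.101], [-0.381, 0.323, -0.866]]
force: [-1.3, 0.1, 1.5]
opening: 0.443
```

>>> send_rows(
  moves=[
    [0,0,0.08,0,0,0,1],
    [0,0,0.08,0,0,0,1],
    [0,0,0,0,0,0,1],
  ],
)

```text
time_s: 17.9
position: [0.59, 0.1414, 0.1421]
tcp_rot: [[-0.516, 0.704, 0.489], [0.768, 0.633, -0.102], [-0.381, 0.323, -0.866]]
force: [-1.7, -0.1, 0.5]
opening: 0.443
```

Run:
```python
from plan import *
plan(np.array([-.3,-.1,-.2])*1e-3,-.06)
```

```text
t 17.9 tip-rel: along mm -50.14356395074547 lateral [-0.189 -1.156  0.027] F axial 1.2760026879903785 [-1.691 -0.137  0.534] [0.14  0.201 0.045] open 0.44338619480204855
rot (first, tool units) [-0.001 -0.005  0.   ]
then shift tool units [0.028 0.048 0.393]
```

>>> send_rows(
  moves=[
    [0,0,0.08,0,0,0,1],
    [0,0,0.08,0,0,0,1],
    [0,0,0,0,0,0,1],
  ],
)

```text
time_s: 18.27
position: [0.5919, 0.141, 0.1386]
tcp_rot: [[-0.516, 0.704, 0.489], [0.767, 0.633, -0.102], [-0.381, 0.323, -0.866]]
force: [-1.2, 0.9, 0.6]
opening: 0.443
```

>>> send_rows(
  moves=[
    [0,0,0.06,0,0,0,1],
    [0,0,0.06,0,0,0,1],
    [0,0,0,0,0,0,1],
  ],
)

```text
time_s: 18.65
position: [0.5933, 0.1406, 0.1361]
tcp_rot: [[-0.516, 0.704, 0.489], [0.767, 0.633, -0.102], [-0.381, 0.323, -0.866]]
force: [-1.6, 0.2, 0.9]
opening: 0.445
```

Run:
```python
from plan import *
plan(np.array([-.3,-.1,-.2])*1e-3,-.06)
```

```text
t 18.65 tip-rel: along mm -57.04717503853441 lateral [-0.292 -1.251 -0.02 ] F axial 1.557081304185348 [-1.578  0.167  0.887] [0.176 0.189 0.073] open 0.4445041147768646
rot (first, tool units) [-0.002 -0.005  0.   ]
then shift tool units [0.028 0.053 0.117]
```

>>> send_rows(
  moves=[
    [0,0,0.06,0,0,0,1],
    [0,0,0.06,0,0,0,1],
    [0,0,0,0,0,0,1],
  ],
)

```text
time_s: 19.02
position: [0.5947, 0.1403, 0.1335]
tcp_rot: [[-0.516, 0.704, 0.489], [0.767, 0.633, -0.102], [-0.381, 0.323, -0.867]]
force: [-1.3, 0.3, 2.7]
opening: 0.446
```

Run:
```python
from plan import *
plan(np.array([-.3,-.1,-.2])*1e-3,-.06)
for n in ["side","top"]:
    c=vision.capture(n); np.savez(f"{n}8.npz",**c)
    big=cv2.resize(c["img"],None,fx=8,fy=8,interpolation=cv2.INTER_CUBIC)
    x,y,w,h=(250,245,80,70) if n=="side" else (230,180,70,65)
    cv2.imwrite(f"pics/{n}8.png",big[y*8:(y+h)*8,x*8:(x+w)*8,::-1])
```

```text
t 19.025 tip-rel: along mm -60.07307852772171 lateral [-0.344 -1.243 -0.051] F axial 2.961537518552155 [-1.267  0.278  2.671] [0.176 0.209 0.033] open 0.44567989776691164
rot (first, tool units) [-0.003 -0.005 -0.   ]
then shift tool units [ 0.026  0.054 -0.004]
```

View pics/side8.png

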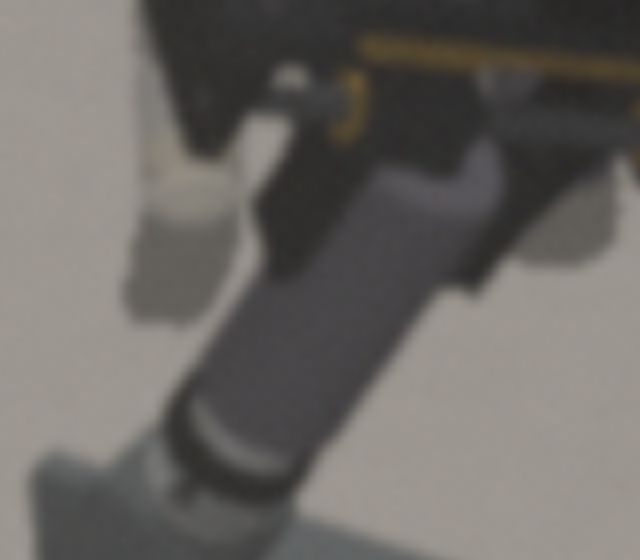

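View pics/top8.png

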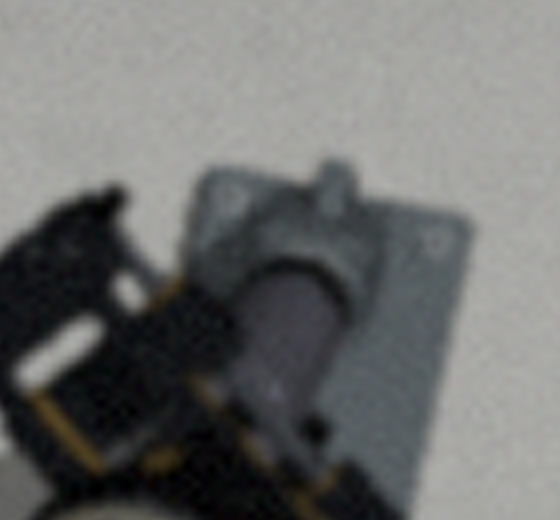

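The side crop shows the white ring still visible as a thin crescent at (190–285, 400–465) between mouth and collar, with about 4 mm to go. Now fine steps.

>>> send_rows(
  moves=[
    [0,0,0.05,0,0,0,1],
    [0,0,0,0,0,0,1],
  ],
)

```text
time_s: 19.38
position: [0.5953, 0.1402, 0.1325]
tcp_rot: [[-0.516, 0.704, 0.489], [0.767, 0.633, -0.102], [-0.381, 0.323, -0.866]]
force: [-1.3, 0.7, 2.4]
opening: 0.446
```

>>> send_rows(
  moves=[
    [0,0,0.05,0,0,0,1],
    [0,0,0,0,0,0,1],
  ],
)

```text
time_s: 19.62
position: [0.5959, 0.1401, 0.1314]
tcp_rot: [[-0.516, 0.704, 0.489], [0.767, 0.633, -0.102], [-0.381, 0.323, -0.866]]
force: [-1.1, 0.4, 2.0]
opening: 0.446
```

>>> send_rows(
  moves=[
    [0,0,0.03,0,0,0,1],
    [0,0,0,0,0,0,1],
  ],
)

```text
time_s: 19.88
position: [0.5962, 0.14, 0.1308]
tcp_rot: [[-0.516, 0.704, 0.489], [0.767, 0.633, -0.102], [-0.381, 0.323, -0.866]]
force: [-2.3, 0.6, 3.3]
opening: 0.448
```

Run:
```python
from plan import *
plan(np.array([-.3,-.1,-.2])*1e-3,-.06)
```

```text
t 19.875 tip-rel: along mm -63.14787568051605 lateral [-0.337 -1.264 -0.044] F axial 4.072685101479309 [-2.302  0.618  3.329] [0.132 0.209 0.032] open 0.4478978074678496
rot (first, tool units) [-0.002 -0.005 -0.   ]
then shift tool units [ 0.027  0.055 -0.127]
```

>>> send_rows(
  moves=[
    [0,0,0.03,0,0,0,1],
    [0,0,0,0,0,0,1],
  ],
)

```text
time_s: 20.12
position: [0.5966, 0.1399, 0.1302]
tcp_rot: [[-0.516, 0.704, 0.489], [0.767, 0.633, -0.102], [-0.381, 0.323, -0.866]]
force: [-1.8, 0.8, 2.6]
opening: 0.446
```

>>> send_rows(
  moves=[
    [0,0,0.03,0,0,0,1],
    [0,0,0,0,0,0,1],
  ],
)

```text
time_s: 20.38
position: [0.597, 0.1398, 0.1295]
tcp_rot: [[-0.516, 0.704, 0.489], [0.767, 0.633, -0.102], [-0.381, 0.323, -0.866]]
force: [-2.7, -0.5, 2.8]
opening: 0.45
```

Run:
```python
from plan import *
plan(np.array([-.3,-.1,-.2])*1e-3,-.06)
```

```text
t 20.375 tip-rel: along mm -64.66413380764342 lateral [-0.322 -1.271 -0.035] F axial 3.650820922220164 [-2.665 -0.481  2.766] [ 0.187  0.262 -0.04 ] open 0.44950919563217595
rot (first, tool units) [-0.002 -0.004 -0.   ]
then shift tool units [ 0.027  0.054 -0.188]
```

>>> send_rows(
  moves=[
    [0,0,0.03,0,0,0,1],
    [0,0,0,0,0,0,1],
  ],
)

```text
time_s: 20.62
position: [0.5973, 0.1398, 0.1288]
tcp_rot: [[-0.516, 0.704, 0.489], [0.767, 0.633, -0.102], [-0.381, 0.323, -0.866]]
force: [-2.3, 0.7, 2.6]
opening: 0.447
```

>>> send_rows(
  moves=[
    [0,0,0.02,0,0,0,1],
    [0,0,0,0,0,0,1],
  ],
)

```text
time_s: 20.88
position: [0.5976, 0.1397, 0.1285]
tcp_rot: [[-0.516, 0.704, 0.489], [0.767, 0.633, -0.102], [-0.381, 0.323, -0.866]]
force: [-2.6, 0.9, 3.4]
opening: 0.445
```

Run:
```python
from plan import *
plan(np.array([-.3,-.1,-.2])*1e-3,-.06)
for n in ["side"]:
    c=vision.capture(n); np.savez(f"{n}9.npz",**c)
    big=cv2.resize(c["img"],None,fx=8,fy=8,interpolation=cv2.INTER_CUBIC)
    x,y,w,h=(250,245,80,70) if n=="side" else (230,180,70,65)
    cv2.imwrite(f"pics/{n}9.png",big[y*8:(y+h)*8,x*8:(x+w)*8,::-1])
```

```text
t 20.875 tip-rel: along mm -65.86580878932334 lateral [-0.304 -1.241 -0.029] F axial 4.292076314851402 [-2.627  0.913  3.364] [ 0.16   0.226 -0.015] open 0.4445292309831531
rot (first, tool units) [-0.002 -0.004 -0.   ]
then shift tool units [ 0.027  0.053 -0.236]
```

View pics/side9.png

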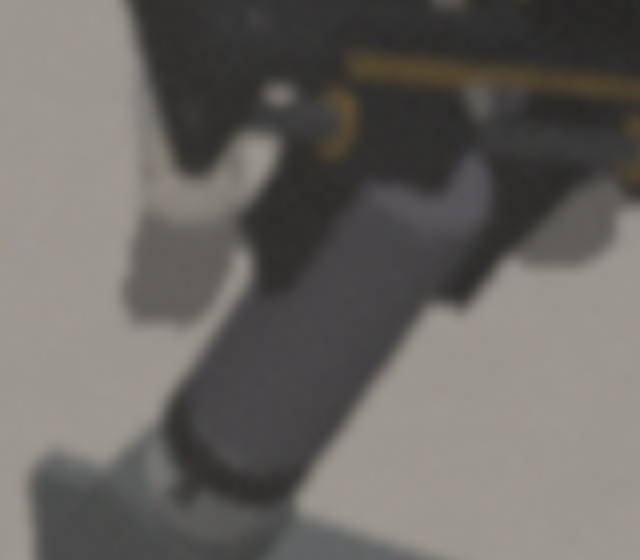

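The white ring is no longer visible and the mouth meets the dark collar at about (240,465). I'll keep feeling for the collar in 0.5 mm steps.

>>> send_rows(
  moves=[
    [0,0,0.02,0,0,0,1],
    [0,0,0,0,0,0,1],
  ],
)

```text
time_s: 21.18
position: [0.5978, 0.1396, 0.128]
tcp_rot: [[-0.516, 0.704, 0.489], [0.767, 0.633, -0.102], [-0.381, 0.323, -0.866]]
force: [-3.4, 0.4, 3.3]
opening: 0.444
```

>>> send_rows(
  moves=[
    [0,0,0.02,0,0,0,1],
    [0,0,0,0,0,0,1],
  ],
)

```text
time_s: 21.42
position: [0.5981, 0.1396, 0.1276]
tcp_rot: [[-0.516, 0.704, 0.489], [0.767, 0.633, -0.102], [-0.381, 0.323, -0.866]]
force: [-1.8, 0.5, 4.7]
opening: 0.444
```

Run:
```python
from plan import *
plan(np.array([-.3,-.1,-.2])*1e-3,-.06)
```

```text
t 21.425 tip-rel: along mm -66.88503966288354 lateral [-0.301 -1.269 -0.024] F axial 4.964610405565273 [-1.812  0.49   4.651] [ 0.155  0.28  -0.016] open 0.4437032892031488
rot (first, tool units) [-0.002 -0.004 -0.   ]
then shift tool units [ 0.028  0.054 -0.277]
```

>>> send_rows(
  moves=[
    [0,0,0.02,0,0,0,1],
    [0,0,0,0,0,0,1],
  ],
)

```text
time_s: 21.68
position: [0.5983, 0.1396, 0.1271]
tcp_rot: [[-0.516, 0.704, 0.489], [0.767, 0.633, -0.102], [-0.381, 0.323, -0.866]]
force: [-2.8, 1.2, 3.3]
opening: 0.444
```

>>> send_rows(
  moves=[
    [0,0,0.02,0,0,0,1],
    [0,0,0,0,0,0,1],
  ],
)

```text
time_s: 21.92
position: [0.5985, 0.1395, 0.1267]
tcp_rot: [[-0.516, 0.704, 0.489], [0.767, 0.633, -0.102], [-0.381, 0.323, -0.866]]
force: [-2.8, 0.6, 3.1]
opening: 0.45
```

Run:
```python
from plan import *
plan(np.array([-.3,-.1,-.2])*1e-3,-.06)
```

```text
t 21.925 tip-rel: along mm -67.89358103532768 lateral [-0.325 -1.263 -0.038] F axial 4.060486370567645 [-2.759  0.61   3.058] [0.152 0.243 0.032] open 0.4500674049308033
rot (first, tool units) [-0.002 -0.004  0.   ]
then shift tool units [ 0.027  0.054 -0.317]
```

>>> send_rows(
  moves=[
    [0,0,0.02,0,0,0,1],
    [0,0,0,0,0,0,1],
  ],
)

```text
time_s: 22.18
position: [0.5988, 0.1395, 0.1262]
tcp_rot: [[-0.516, 0.704, 0.489], [0.767, 0.633, -0.102], [-0.381, 0.323, -0.866]]
force: [-3.5, 0.1, 4.3]
opening: 0.448
```

>>> send_rows(
  moves=[
    [0,0,0.02,0,0,0,1],
    [0,0,0,0,0,0,1],
  ],
)

```text
time_s: 22.42
position: [0.599, 0.1394, 0.1258]
tcp_rot: [[-0.516, 0.704, 0.489], [0.767, 0.633, -0.102], [-0.381, 0.323, -0.866]]
force: [-3.0, 0.4, 3.5]
opening: 0.447
```

Run:
```python
from plan import *
plan(np.array([-.3,-.1,-.2])*1e-3,-.06)
for n in ["side","top"]:
    c=vision.capture(n); np.savez(f"{n}10.npz",**c)
    big=cv2.resize(c["img"],None,fx=8,fy=8,interpolation=cv2.INTER_CUBIC)
    x,y,w,h=(250,245,80,70) if n=="side" else (230,180,70,65)
    cv2.imwrite(f"pics/{n}10.png",big[y*8:(y+h)*8,x*8:(x+w)*8,::-1])
```

```text
t 22.425 tip-rel: along mm -68.89988364269745 lateral [-0.326 -1.266 -0.038] F axial 4.4698073541058 [-2.95   0.361  3.451] [0.142 0.297 0.001] open 0.44712642215643117
rot (first, tool units) [-0.002 -0.004  0.   ]
then shift tool units [ 0.027  0.054 -0.358]
```

View pics/side10.png

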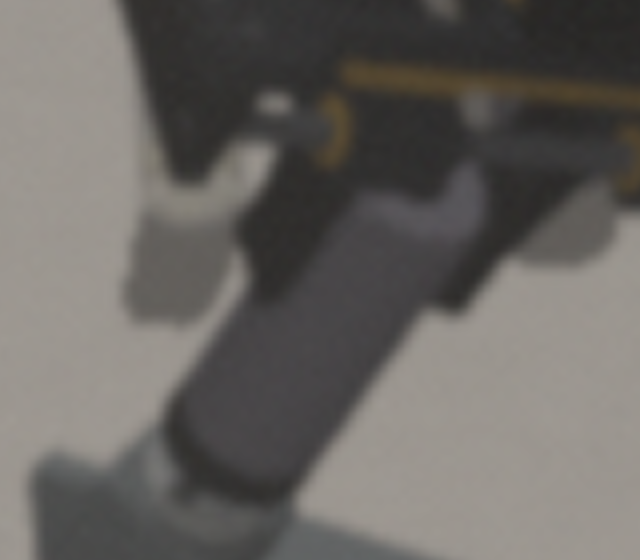

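View pics/top10.png

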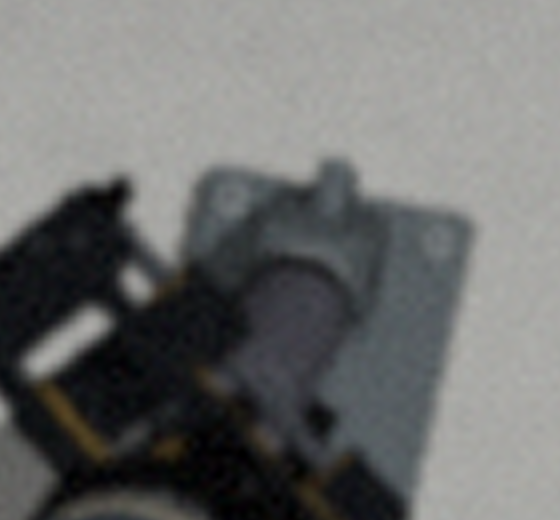

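>>> send_rows(
  moves=[
    [0,0,0.02,0,0,0,1],
    [0,0,0,0,0,0,1],
  ],
)

```text
time_s: 22.78
position: [0.5993, 0.1393, 0.1254]
tcp_rot: [[-0.515, 0.704, 0.489], [0.767, 0.633, -0.102], [-0.381, 0.323, -0.866]]
force: [-3.8, 0.1, 4.6]
opening: 0.446
```

>>> send_rows(
  moves=[
    [0,0,0.02,0,0,0,1],
    [0,0,0,0,0,0,1],
  ],
)

```text
time_s: 23.02
position: [0.5995, 0.1393, 0.125]
tcp_rot: [[-0.516, 0.704, 0.489], [0.767, 0.633, -0.102], [-0.381, 0.323, -0.866]]
force: [-3.0, 0.9, 3.7]
opening: 0.443
```

Run:
```python
from plan import *
plan(np.array([-.3,-.1,-.2])*1e-3,-.06)
```

```text
t 23.025 tip-rel: along mm -69.85315531189474 lateral [-0.302 -1.254 -0.026] F axial 4.806544241959469 [-3.022  0.929  3.733] [0.156 0.241 0.011] open 0.44255423025317164
rot (first, tool units) [-0.002 -0.004 -0.   ]
then shift tool units [ 0.027  0.053 -0.396]
```

>>> send_rows(
  moves=[
    [0,0,0.02,0,0,0,1],
    [0,0,0,0,0,0,1],
  ],
)

```text
time_s: 23.28
position: [0.5997, 0.1393, 0.1246]
tcp_rot: [[-0.516, 0.704, 0.489], [0.767, 0.633, -0.102], [-0.381, 0.323, -0.866]]
force: [-3.6, 0.2, 5.4]
opening: 0.445
```

>>> send_rows(
  moves=[
    [0,0,0.02,0,0,0,1],
    [0,0,0,0,0,0,1],
  ],
)

```text
time_s: 23.52
position: [0.5999, 0.1392, 0.1243]
tcp_rot: [[-0.515, 0.704, 0.489], [0.767, 0.633, -0.102], [-0.381, 0.323, -0.866]]
force: [-4.4, 1.2, 7.0]
opening: 0.444
```

Run:
```python
from plan import *
plan(np.array([-.3,-.1,-.2])*1e-3,-.06)
```

```text
t 23.525 tip-rel: along mm -70.6201852393193 lateral [-0.285 -1.242 -0.018] F axial 8.315409345928735 [-4.363  1.178  6.997] [ 0.16  0.27 -0.05] open 0.4440452765865986
rot (first, tool units) [-0.001 -0.004 -0.   ]
then shift tool units [ 0.027  0.053 -0.426]
```

Axial force has turned up sharply, from about 5 N to 8.3 N in 0.5 mm, so this is the collar. I'll add one more small press.

>>> send_rows(
  moves=[
    [0,0,0.02,0,0,0,1],
    [0,0,0,0,0,0,1],
  ],
)

```text
time_s: 23.78
position: [0.6, 0.1392, 0.1241]
tcp_rot: [[-0.516, 0.704, 0.489], [0.767, 0.633, -0.102], [-0.381, 0.323, -0.866]]
force: [-6.1, 0.4, 8.2]
opening: 0.443
```

Run:
```python
from plan import *
plan(np.array([-.3,-.1,-.2])*1e-3,-.06)
for n in ["side"]:
    c=vision.capture(n); np.savez(f"{n}11.npz",**c)
    big=cv2.resize(c["img"],None,fx=8,fy=8,interpolation=cv2.INTER_CUBIC)
    x,y,w,h=(250,245,80,70)
    cv2.imwrite(f"pics/{n}11.png",big[y*8:(y+h)*8,x*8:(x+w)*8,::-1])
```

```text
t 23.775 tip-rel: along mm -70.89785354330282 lateral [-0.321 -1.232 -0.039] F axial 10.144562719570215 [-6.121  0.426  8.204] [0.141 0.207 0.08 ] open 0.4429683616868167
rot (first, tool units) [-0.001 -0.003 -0.   ]
then shift tool units [ 0.026  0.054 -0.437]
```

View pics/side11.png

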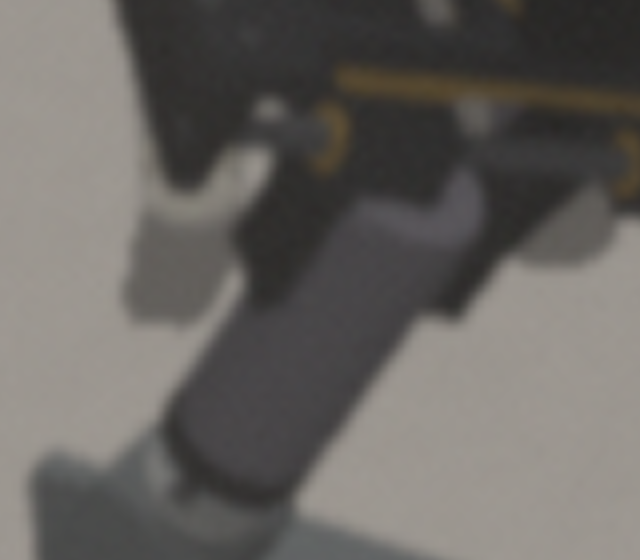

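Home: contact is at about 70 mm along the peg, within the 58–78 mm range, at about 11 N with no white showing. Releasing.

>>> send_rows(
  moves=[
    [0,0,0,0,0,0,-0.4],
    [0,0,0,0,0,0,-0.4],
    [0,0,0,0,0,0,-0.4],
    [0,0,0,0,0,0,-0.4],
  ],
)

```text
time_s: 24.32
position: [0.6003, 0.1391, 0.1235]
tcp_rot: [[-0.516, 0.704, 0.489], [0.768, 0.633, -0.102], [-0.381, 0.322, -0.867]]
force: [-0.1, -0.4, -0.2]
opening: 0.69
```

Run:
```python
from plan import *
plan(np.array([-.3,-.1,-.2])*1e-3,-.06)
for n in ["side","top"]:
    c=vision.capture(n); np.savez(f"{n}12.npz",**c)
    big=cv2.resize(c["img"],None,fx=8,fy=8,interpolation=cv2.INTER_CUBIC)
    x,y,w,h=(250,245,80,70) if n=="side" else (230,180,70,65)
    cv2.imwrite(f"pics/{n}12.png",big[y*8:(y+h)*8,x*8:(x+w)*8,::-1])
```

```text
t 24.325 tip-rel: along mm -71.61927093604669 lateral [-0.349 -1.33  -0.044] F axial -0.20169973332891108 [-0.108 -0.432 -0.243] [0.057 0.157 0.012] open 0.6904909714475831
rot (first, tool units) [-0.004 -0.005  0.   ]
then shift tool units [ 0.029  0.056 -0.466]
```

View pics/side12.png

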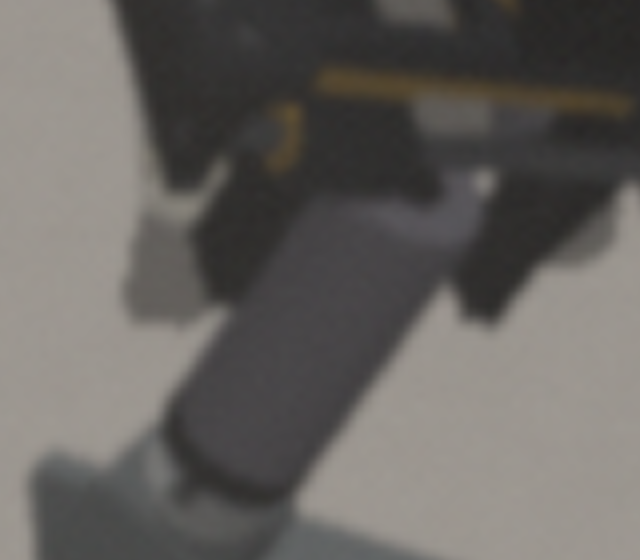

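View pics/top12.png

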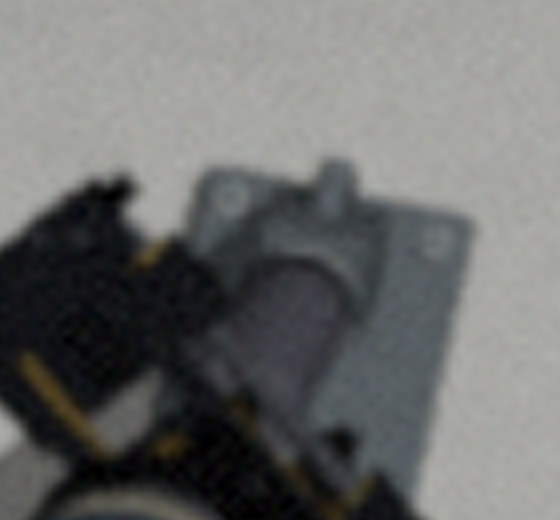

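The sleeve stays put with the fingers open and the force reading near 0. Retracting along the peg axis.

>>> send_rows(
  moves=[
    [0,0,-0.15,0,0,0,-0.4],
    [0,0,-0.3,0,0,0,-0.4],
    [0,0,0,0,0,0,-0.4],
  ],
)

```text
time_s: 24.8
position: [0.5947, 0.1405, 0.1343]
tcp_rot: [[-0.515, 0.703, 0.49], [0.768, 0.633, -0.102], [-0.381, 0.324, -0.866]]
force: [-0.0, -0.4, -0.7]
opening: 0.701
```

>>> send_rows(
  moves=[
    [0,0,-0.5,0,0,0,-0.4],
    [0,0,-0.8,0,0,0,-0.4],
    [0,0,-0.8,0,0,0,-0.4],
    [0,0,-0.8,0,0,0,-0.4],
    [0,0,-0.8,0,0,0,-0.4],
    [0,0,-0.4,0,0,0,-0.4],
    [0,0,0,0,0,0,-0.4],
  ],
)

```text
time_s: 25.68
position: [0.5447, 0.1509, 0.2229]
tcp_rot: [[-0.515, 0.703, 0.49], [0.767, 0.633, -0.102], [-0.382, 0.324, -0.866]]
force: [-0.1, 0.1, 0.4]
opening: 0.699
```

Run:
```python
from edges import *
import plan as pl
s=status.read_state(); print(s["time_s"],s["position"],s["force"])
for n in ["side","top"]:
    c=vision.capture(n); np.savez(f"{n}13.npz",**c)
    cv2.imwrite(f"pics/{n}13.png",c["img"][:,:,::-1])
    big=cv2.resize(c["img"],None,fx=8,fy=8,interpolation=cv2.INTER_CUBIC)
    x,y,w,h=(250,245,80,70) if n=="side" else (230,180,70,65)
    cv2.imwrite(f"pics/{n}13z.png",big[y*8:(y+h)*8,x*8:(x+w)*8,::-1])
```

```text
25.675 [0.545 0.151 0.223] [-0.071  0.06   0.418]
```

View pics/side13z.png

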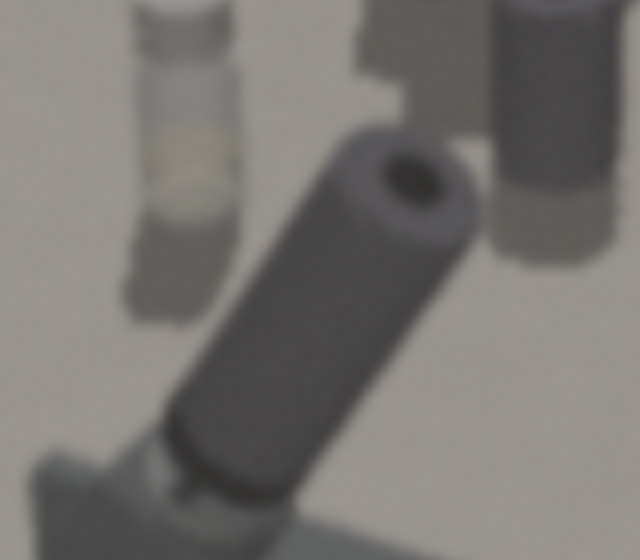

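View pics/side13.png

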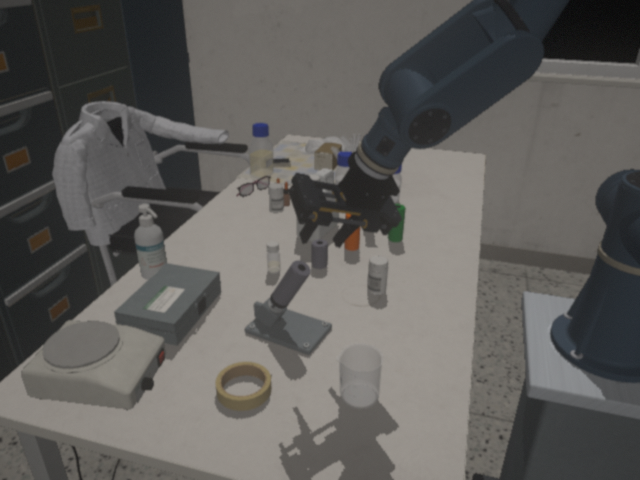

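View pics/top13.png

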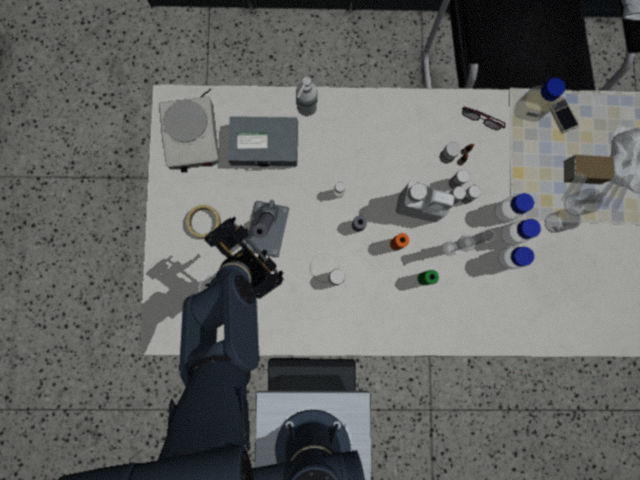

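The sleeve sits straight on the peg with its mouth on the dark collar, at about (240,480) in the crop, and no white ring shows. The other items are at their original pixels and the arm is clear. Handing in.

Run:
```python
from rig import bot
print(bot.hand_in())
```

```text
the job is handed in; nothing more can be done
None
```

The tall grey sleeve is hanging mouth-down on the slanted peg, fully home against the clamp collar. I released it, backed the gripper off along the peg and handed the job in at about 26 s of the 72 s allowed.

- **Pushing on:** Sliding past the keepers took about 2–5 N along the peg. The collar showed up by feel at about 70 mm below the tip, where the force rose sharply. I pressed to about 11 N there, so the 20 N limit was never approached in any reading.
- **Side load:** Partway down, the sleeve rubbed sideways with about 5.5 N. I shifted it about 1.5 mm over three small steps, and most of that side load was gone further down.
- **Last checks:** After release the wrist force was close to zero and the sleeve did not move. The final side view shows its mouth on the black collar with no white ring visible. The short sleeve, jar, beaker, vial and the orange and green look-alikes are still where they stood.
- **Limits of the checks:** The two cameras disagreed by about 2–3 mm, so I aligned the sleeve by comparing it with the peg in the same image and by force. The seat ring's position has no direct reading; I judged it pushed in from the force rise and the pictures.

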